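# Load the curing box and wind its shutter shut

### The arm

A 6-joint arm with a two-finger parallel gripper is mounted at the origin on a cart in front of the work surface, level with it; the furniture and walls round the work are solid. World frame = base frame: x ahead of the robot, y to its left, z up, the work surface at z = 0. Lengths are in m, angles in rad, forces in N, time in s.
With the tool pointing down it reaches from about 0.3 to 0.775 m from the base axis. Payload 14.6 kg.
Tool frame: the origin (TCP) lies at the very end of the fingers, on their centre line; the grasp point (between the pads) lies 19 mm behind it; z points along the fingers, y is the line along which they close (so a half turn about z gives the same grasp; the last joint's range is limited). The gripper opens to 94 mm and grips with 3 to 60 N. Pads are 16 mm wide; open, the fingers measure 119 mm over their backs; the gripper's body (75 mm by 177 mm) begins 78 mm behind the grasp point.
Start: joints at [-1.33, 0.3, 1.521, -0, 1.321, -0.067], TCP at [0.167, -0.524, 0.205] pointing down, gripper open.
Joint ranges: [-3.03, 3.03], [-0.79, 2.21], [0.23, 2.52], [-1.04, 4.18], [0, 3.07], [-2.55, 2.55]. Speed limits (rad/s): [2.22, 2.22, 2.57, 3.14, 3.14, 3.14].

### API

Orientations are given as [roll, pitch, yaw] about the fixed x, y, z axes, in that order (R = Rz(yaw) Ry(pitch) Rx(roll)).
In Python, from station import telemetry, cams, hand_in, nets gives the robot as it stands.
- The arm moves only by the tool move_arm, never from a script. Its argument "increments" is a list of rows, each a list of 4 numbers: the shift along the tool's x, y, z in m, then the turn about the tool's z in rad. In form: [[tx, ty, tz, roll], ...]. A call has 1 to 20 rows; each row shifts and turns the commanded pose from where the row before left it, along the tool's axes as they then stand; what a row does not reach is not made up. A row lasts 1/8 s, in which the tool goes at most 62.5 mm and 10.7 degrees, less where a joint would pass 70% of its speed; a pose out of reach is approached as far as the arm can. A call is refused whole if a number of a shift passes 0.0625 or a number of a turn 0.188, either way. A call with a gripper value outside its range is refused whole. "grip" is the opening, from 0 (shut) to 1 (fully open), set as the call begins (left out, the last holds). The fingers move at their own pace and stop on an object; "force" is the grip in N (left out, the last holds). Time passes only in rows, so rows that do not move let the fingers close. It gives the time, the measured TCP pose, the force, the opening and the grip force at its end, in the units of the state.
- telemetry.get_obs(): the state, without advancing time (a new reading comes with each control period).
- cams.camera(name): name is "side" or "top" or "wrist"; returns the picture (480x640x3 uint8, blue, green, red); there is no depth.
- cams.camera_model(name): a dict with "intrinsics" (3x3 intrinsics, pixels), "xyz" and "attitude" of the camera in the world; the wrist camera has in their place "T_tool_cam" (4x4, takes a point from camera to tool coordinates, whose origin is the TCP and whose axes are the flange's). Camera axes: x right, y up, looking along -z (the intrinsics and any distortion apply to the point x, -y, -z); pixel columns grow to the right and rows downward; lengths in m; the calibration is good to about 2 mm. A picture is of the moment at which its call begins: read the wrist's pose just before it. camera_model takes no time and is no camera call.
- hand_in(): hands the job in; it is judged then, once.
Trained networks look in the newest picture that a camera, given by its name, has taken for a name from the list of things; names that differ only in an ending like _2 or _b are one class to them, and where a whole thing is asked for, a point or a joint stands for the part that bears it (a point fixed in the world has none). Each returns a list of dicts, best first, with "conf" (0 to 1); they miss things now and then, are a little off and sometimes report something else, mostly with a low value. They report only what shows in the picture. A call takes as long as a camera call.
- nets.search_frame(camera, query): "extent" ([left, top, right, bottom] in pixels, round what is visible of it).
- nets.mark_of(camera, query): "centre" ([column, row] in pixels: a listed point, or the origin of a listed thing).
The state is a dict: "time_s": time; "qpos": joint angles; "joint_vel": joint speeds; "tau": joint torques, N m; "ee_pos": TCP position; "eef_rot": TCP orientation; "force": force on the tool from outside, world axes, zero at the start; "moment": the same for the moment, N m; "grip_width": finger opening in m; "grip_force": force on a finger pad.
Only numpy, scipy, OpenCV 4.12 (cv2) and the standard library are available. Lean on these libraries where they do the work, as an engineer would, in place of code of your own. Each camera call takes 0.05 s, during which the arm holds its last target. There are 200 camera calls.

### The job

Put every loose knob into the aluminium tray, then slide the tray by its black handle fully home into the curing box. Then unfold the red crank grip on top of the box until it stands upright, wind the crank clockwise (seen from above) until the amber shutter is fully down, and finally fold the grip flat again. Do not wind the crank while the grip is folded, and leave the gauge block and the bottle where they are.

Things in the scene. Friction and masses are not known exactly. Their poses are not given: they have to be found in the camera images.
- curing_box: Fixed white box with a grey roof, 154 deep x 111 wide x 54 high (mm). Its origin lies on the bench at the middle of its mouth; +x runs straight into the box, z up. It has no floor: the tray slides in on the bench. Inside: 95 wide, 40 high, back wall at x = 142. Two steel guides flare out in front of the mouth, to 40 mm before it. Two posts beside the mouth stand 79 high
- tray_home (a point): Point on the bench inside the box where the middle of the tray's underside lies when the tray is fully home against the back wall; 74 mm into the box from its origin, same axes as the box
- crank_axis (a point): On the vertical axis of the crank, at the height of the grip's fold hinge, 82 mm above the bench; 66 mm into the box from the mouth. Roof top at 54 mm, crank arm from 62 to 72 mm above the bench, 16 mm wide, fold hinge 62 mm from the axis
- crank (a joint): Angle of the crank (rad): 0 shutter fully up, grows clockwise seen from above, stops at 9.42 (one and a half turns) with the shutter fully down. Stiff with 0.12 N m friction; drives the shutter. At 0 the arm points along the box's +y
- fold (a joint): Angle of the folding grip (rad): 0 folded flat over the arm and pointing at the crank's axis, 1.57 upright (stop). Stays where it is left, 0.2 N m friction
- fold_hinge (a point): Middle of the fold hinge, on the outer end of the crank arm, 10 mm above the arm's top
- grip_point (a point): Place to pinch the grip: on the centre line of the red sleeve, 45 mm from the fold hinge. Sleeve 16 mm in diameter, from 10 to 64 mm from the hinge; it spins freely about its own length. The point's -y axis points from the hinge to the free end, its x axis lies along the hinge pin
- shutter (a joint): How far the amber shutter is down (m): 0 up, 0.036 fully down. A 5 mm pane just in front of the mouth, its upper edge 78 mm above the bench when up; a notch lets the tray's handle through. A tray that is not home blocks it
- tray: Open aluminium tray, loose, 136 x 90 x 12 mm, walls and floor 3 mm, 0.25 kg; origin at the centre of its underside, x along its length, handle at its -x end (which points away from the box when it goes in)
- tray_handle (a point): Point to grasp the tray: in the black upright blade 12 mm thick (y), 40 mm long (x), from 1 to 41 mm above the tray's underside; the point lies 115 mm from the tray's origin along -x, 26 mm up
- knob_red_center (a point): Centre of a loose red knob, a short cylinder 23 mm in diameter and 15 mm high, upright along z (may be absent). Near the knobs stands a fixed test fixture on a grey plate 24 mm high, whose front edge lies at world x = 0.60 and left edge at y = 0.21: keep the fingers off it
- knob_green_center (a point): Centre of a loose green knob, same size (may be absent)
- knob_grey_center (a point): Centre of a loose grey knob, same size (may be absent)
- knob_red2_center (a point): Centre of a second red knob, same size (may be absent)
- knob_green2_center (a point): Centre of a second green knob, same size (may be absent)
- gauge: Loose grey gauge block 25 x 60 x 16 mm, origin at the centre of its underside; leave alone
- bottle: Loose white bottle with red tip, 38 mm in diameter, 118 mm high, origin at the centre of its underside; leave alone

How it is judged:
By the outcome, as a careful person would: the job done as asked, in the order asked, and still so for the second after the job is handed in, with the robot touching nothing.
Of knob_red, knob_green, knob_grey, knob_red2, knob_green2 only 2 to 4 are there at a start; the rules pass over those that are not, and their reading is None.
At some moment in a run one of knob_red, knob_green, knob_grey, knob_red2, knob_green2 may be knocked a few centimetres aside while the robot is not near it.
Once in a run the grip may slacken for a moment while it holds something.
It also fails if it takes over 208 s, if anything falls off the work surface, if the arm or the gripper's body presses on something with over 40 N, if the wrist force passes 120 N, or if a joint passes its speed limit or range.

## Working session

There is one attempt and no reset: what is moved stays moved. The work goes in short steps, Python scripts to look and compute and a tool call to move; the robot and the scene stay as the last step left them, time stands still between calls to the robot, and variables do not carry over. Pictures are saved under pics/ and viewed, at most 14 in all, crops included, and the job is handed in when it is done.

Besides the shell and the picture viewer there is one more tool, called after "Emit:" by a JSON object that holds its "op" and its "data", one argument or row to a line. move_arm: Moves the arm, as the interface text tells. Its arguments: {"type":"object","properties":{"increments":{"type":"array"},"grip":{"type":"number"},"force":{"type":"number"}},"required":["increments"]}

```bash
ls; mkdir -p pics
cat > h.py <<'E'
import numpy as np, cv2
from scipy.spatial.transform import Rotation as R
from station import telemetry, cams, nets
def cam(name):
    m=cams.camera_model(name); K=np.array(m["intrinsics"],float)
    if name=="wrist":
        o=telemetry.get_obs(); T=np.eye(4); T[:3,:3]=R.from_euler('xyz',o["eef_rot"]).as_matrix(); T[:3,3]=o["ee_pos"]
        T=T@np.array(m["T_tool_cam"]); return K,T[:3,:3],T[:3,3]
    a=np.array(m["attitude"],float)
    Rm=a if a.shape==(3,3) else R.from_euler('xyz',a).as_matrix()
    return K,Rm,np.array(m["xyz"],float)
def ray(c,px):
    K,Rm,p=c; d=np.linalg.inv(K)@[px[0],px[1],1.]; return p, Rm@(d*[1,-1,-1])
def at_z(c,px,z):
    p,d=ray(c,px); return p+d*(z-p[2])/d[2]
def proj(c,X):
    K,Rm,p=c; v=(Rm.T@(np.array(X)-p))*[1,-1,-1]; u=K@v; return u[:2]/u[2]
E
python3 - <<'E'
from h import *
for n in["top","side","wrist"]:
    print(n,cams.camera_model(n)); im=cams.camera(n); cv2.imwrite(f"pics/{n}0.png",im)
    c=cam(n)
    for q,z in [("curing_box",0),("tray_home",0),("crank_axis",.082),("fold_hinge",.082),("grip_point",.082),("tray",0),("tray_handle",.026),("knob_red_center",.0075),("knob_green_center",.0075),("knob_grey_center",.0075),("gauge",0),("bottle",0)]:
        for r in nets.mark_of(n,q)[:4]:
            print(q,round(r["conf"],2),np.round(r["centre"],1),np.round(at_z(c,r["centre"],z),4))
print(telemetry.get_obs())
E
```

```text
pics
top {'intrinsics': array([[524.76146297,   0.        , 321.42880889],
       [  0.        , 524.76146297, 234.48842022],
       [  0.        ,   0.        ,   1.        ]]), 'xyz': array([0.33718541, 0.04844243, 1.14413348]), 'attitude': array([ 2.25645360e-01,  1.11960536e-03, -1.45187699e+00])}
curing_box 0.89 [441.4 291.3] [ 0.5025 -0.1942  0.    ]
curing_box 0.64 [496.3 262.8] [ 0.5798 -0.3103  0.    ]
crank_axis 0.94 [483.  291.7] [ 0.4998 -0.2605  0.082 ]
crank_axis 0.67 [240.2 205.3] [0.6215 0.2557 0.082 ]
fold_hinge 0.6 [493.6 263.5] [ 0.5603 -0.2791  0.082 ]
grip_point 0.77 [488.6 282.6] [ 0.5197 -0.2709  0.082 ]
tray 0.56 [349.8 279. ] [0.5057 0.0072 0.    ]
tray_handle 0.64 [302.5 256.4] [0.5387 0.1151 0.026 ]
knob_red_center 0.49 [244.7 243.6] [0.5555 0.2469 0.0075]
knob_red_center 0.42 [199.4 178.7] [0.6927 0.3722 0.0075]
knob_green_center 0.61 [250.2 295.2] [0.4439 0.2178 0.0075]
knob_grey_center 0.51 [487.  280.1] [ 0.5376 -0.2895  0.0075]
knob_grey_center 0.41 [219.  230.7] [0.5777 0.3081 0.0075]
gauge 0.58 [243.1 203.6] [0.6482 0.2658 0.    ]
bottle 0.8 [201.  1
[... 1522 characters left out ...]
00,
         1.00000000e+00]])}
{'time_s': 1.95, 'qpos': array([-1.32959218e+00,  2.99884073e-01,  1.52101332e+00, -1.75235543e-05,
        1.32070181e+00, -6.65635767e-02]), 'joint_vel': array([-0.00039456, -0.00102789, -0.0004846 , -0.00032354, -0.00145403,
       -0.00033909]), 'tau': array([ 6.24036893e-04, -5.31655097e+01, -3.52913761e+01,  7.08765630e-02,
        2.12934235e-02, -2.95484460e-05]), 'ee_pos': array([ 0.16662069, -0.52413741,  0.20544868]), 'eef_rot': array([-3.14158499e+00,  1.65053260e-05,  3.07772056e-01]), 'force': array([-0.46129921,  0.33991419, -0.04895406]), 'moment': array([0.01294958, 0.01925905, 0.02689846]), 'grip_force': 0.0, 'grip_width': 0.0939982554397441}
```

View pics/top0.png

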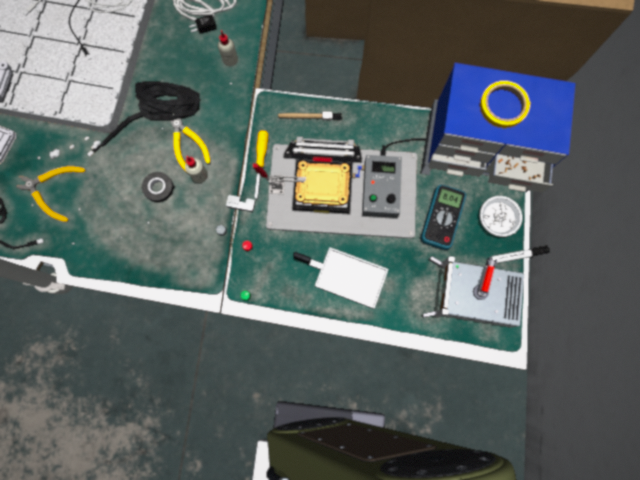

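View pics/side0.png

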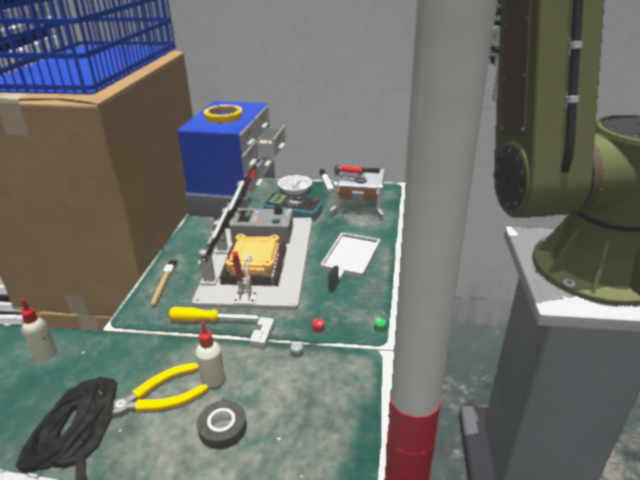

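The top view shows the fixture in the middle, the tray at (350,278) and the box at (480,290) with its mouth to the left. The red crank grip is at (487,280). Knobs are red (246,245), green (246,295) and grey (221,230). The side view agrees. Next I'll locate the cabinet, then move to look closer.

Run:
```python
from h import *
t=cam("top");s=cam("side")
for n,c,pts in[("top",t,[(450,65),(575,78),(570,160),(438,150),(430,172),(545,250),(495,262)]),("side",s,[(180,128),(229,141),(268,103),(185,207),(228,190),(286,128),(276,160),(322,172),(330,187)])]:
    for p in pts: print(n,p,[np.round(at_z(c,p,z)[:2],3).tolist() for z in(0,.1,.2)])
def tri(a,b):
    (p,d),(q,e)=ray(t,a),ray(s,b); d/=np.linalg.norm(d);e/=np.linalg.norm(e)
    A=np.c_[d,-e]; k=np.linalg.lstsq(A,q-p,rcond=None)[0]; X,Y=p+k[0]*d,q+k[1]*e
    return np.round((X+Y)/2,4),round(np.linalg.norm(X-Y),4)
for n,a,b in[("box",(441.4,291.3),(358.7,210.7)),("axis",(483,291.7),(360.8,173.3)),("hinge",(493.6,263.5),(338.4,168.3)),("grip",(488.6,282.6),(358.9,167.8)),("handle",(302.5,256.4),(331.3,275.2)),("red",(244.7,243.6),(317,325.6)),("grn",(250.2,295.2),(382.2,324.8)),("grey",(219,230.7),(298,351.7)),("tray",(349.8,279),(352.2,258.7))]: print(n,*tri(a,b))
```

```text
top (450, 65) [[1.052, -0.178], [0.989, -0.158], [0.927, -0.138]]
top (575, 78) [[1.052, -0.478], [0.99, -0.432], [0.927, -0.386]]
top (570, 160) [[0.841, -0.469], [0.797, -0.423], [0.753, -0.378]]
top (438, 150) [[0.83, -0.164], [0.787, -0.145], [0.744, -0.127]]
top (430, 172) [[0.774, -0.15], [0.736, -0.132], [0.697, -0.115]]
top (545, 250) [[0.622, -0.416], [0.597, -0.376], [0.572, -0.335]]
top (495, 262) [[0.581, -0.307], [0.56, -0.276], [0.539, -0.245]]
side (180, 128) [[1.175, -0.767], [1.056, -0.49], [0.938, -0.213]]
side (229, 141) [[0.961, -0.653], [0.878, -0.395], [0.795, -0.137]]
side (268, 103) [[0.918, -1.092], [0.842, -0.761], [0.766, -0.431]]
side (185, 207) [[0.946, -0.181], [0.865, -0.001], [0.784, 0.179]]
side (228, 190) [[0.862, -0.287], [0.795, -0.09], [0.728, 0.108]]
side (286, 128) [[0.791, -0.796], [0.736, -0.515], [0.681, -0.233]]
side (276, 160) [[0.77, -0.505], [0.719, -0.271], [0.667, -0.038]]
side (322, 172) [[0.619, -0.428], [0.592, -0.207], [0.566, 0.014]]
side (330, 187) [[0.585, -0.33], [0.564, -0.126], [0.543, 0.079]]
box [ 0.5006 -0.1931  0.0047] 0.0025
axis [ 0.5001 -0.2624  0.0752] 0.0015
hinge [ 0.5594 -0.2799  0.0793] 0.0029
grip [ 0.5115 -0.2681  0.0889] 0.0138
handle [0.5382 0.115  0.0264] 0.0008
red [0.5524 0.2461 0.0118] 0.0044
grn [4.404e-01 2.193e-01 2.000e-04] 0.0085
grey [0.5761 0.3081 0.0074] 0.0032
tray [ 0.5047  0.0071 -0.005 ] 0.0035
```

Emit:
{"op": "move_arm", "data": {
  "increments": [
    [0, 0, -0.05, 0],
    [0, 0, -0.05, 0]
  ]
}}

```text
time_s: 2.2
ee_pos: [0.1666, -0.5239, 0.3066]
eef_rot: [-3.141, -0.0, 0.308]
force: [-0.3, -0.8, 0.2]
grip_width: 0.0941
grip_force: 0.0
```

```bash
cat >> h.py <<'E'
def go(x,y,z,yaw=None):
    o=telemetry.get_obs(); Rm=R.from_euler('xyz',o["eef_rot"]).as_matrix()
    d=Rm.T@(np.array([x,y,z])-o["ee_pos"]); cy=o["eef_rot"][2]
    r=0 if yaw is None else -((yaw-cy+np.pi)%(2*np.pi)-np.pi)
    print("go: shift",np.round(d,4),"then turn",round(r,4), "q6",round(o["qpos"][5],2))
E
python3 -c "
from h import *
go(.5,-.24,.3,0)"
```

```text
go: shift [ 0.4038 -0.1695  0.0068] then turn 0.3078 q6 -0.07
```

Emit:
{"op": "move_arm", "data": {
  "increments": [
    [0.05, -0.021, 0, 0],
    [0.05, -0.021, 0, 0],
    [0.05, -0.021, 0, 0],
    [0.05, -0.021, 0, 0],
    [0.05, -0.021, 0, 0],
    [0.05, -0.021, 0, 0],
    [0.05, -0.021, 0, 0],
    [0.05, -0.022, 0, 0],
    [0, 0, 0, 0.154],
    [0, 0, 0, 0.154],
    [0, 0, 0, 0],
    [0, 0, 0, 0]
  ]
}}

```text
time_s: 3.7
ee_pos: [0.4965, -0.242, 0.3055]
eef_rot: [3.142, -0.0, 0.003]
force: [-0.4, 0.5, -0.6]
grip_width: 0.094
grip_force: 0.0
```

```bash
cat >> h.py <<'E'
Q=[("curing_box",0),("tray_home",0),("crank_axis",.082),("fold_hinge",.082),("grip_point",.082),("tray",0),("tray_handle",.026),("knob_red_center",.0075),("knob_green_center",.0075),("knob_grey_center",.0075),("gauge",0),("bottle",0)]
def look(n,fn,qs=None,k=2,zs={}):
    im=cams.camera(n); c=cam(n); cv2.imwrite(f"pics/{fn}.png",im)
    for q,z in Q:
        if qs and q not in qs: continue
        for r in nets.mark_of(n,q)[:k]:
            print(q,round(r["conf"],2),np.round(r["centre"],1),np.round(at_z(c,r["centre"],zs.get(q,z)),4))
    return im,c
E
python3 - <<'E'
from h import *
print(telemetry.get_obs()["ee_pos"],telemetry.get_obs()["eef_rot"])
look("wrist","w1",["curing_box","crank_axis","fold_hinge","grip_point","tray_home"])
E
```

```text
[ 0.49654695 -0.24200282  0.30548458] [ 3.14156313e+00 -5.08616223e-05  3.01373370e-03]
curing_box 0.62 [287.4 193.2] [ 0.508  -0.1945  0.    ]
curing_box 0.34 [152.5 193.4] [0.5073 0.0016 0.    ]
crank_axis 0.66 [340.4 205.7] [ 0.5031 -0.2668  0.082 ]
crank_axis 0.31 [153.8 193. ] [ 0.5181 -0.0414  0.082 ]
fold_hinge 0.63 [348.5 158.2] [ 0.5595 -0.2754  0.082 ]
grip_point 0.84 [339.9 191.8] [ 0.52   -0.2659  0.082 ]
```

View pics/w1.png

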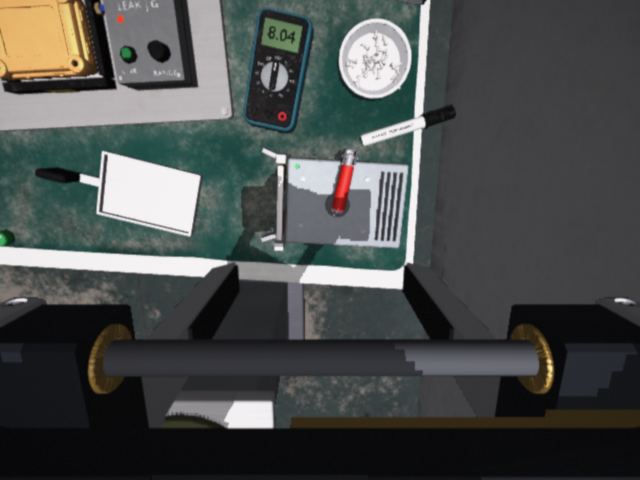

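The wrist view shows the box roof between about (285,158) and (405,247). The red grip runs from the hinge (348,157) to the free end (338,213), and the tray corners are at (105,152), (200,175), (190,236) and (98,213). Next I'll view an enlarged crop for the corners.

Run:
```python
from h import *
im=cv2.imread("pics/w1.png")
cv2.imwrite("pics/w1c.png",cv2.resize(im[140:260,255:415],None,fx=5,fy=5,interpolation=cv2.INTER_CUBIC))
```

```text
(no output)
```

View pics/w1c.png

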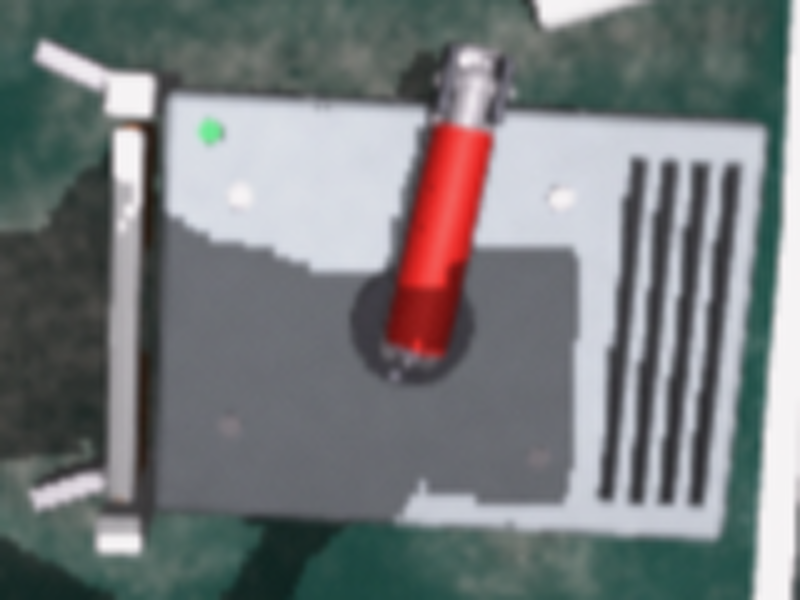

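Run:
```python
from h import *
c=cam("wrist")
f=lambda u,v,z: at_z(c,((u+.5)/5-.5+255,(v+.5)/5-.5+140),z)[:2]
P=np.array([f(168,92,.054),f(155,510,.054),f(768,125,.054),f(718,540,.054)]);print(np.round(P,4))
print("len",np.linalg.norm(P[2]-P[0]),np.linalg.norm(P[3]-P[1]),"w",np.linalg.norm(P[0]-P[1]),np.linalg.norm(P[2]-P[3]))
M=np.array([[0,.0555],[0,-.0555],[.154,.0555],[.154,-.0555]])
a=P-P.mean(0);b=M-M.mean(0); th=np.arctan2((b[:,0]*a[:,1]-b[:,1]*a[:,0]).sum(),(b*a).sum()); r=np.array([[np.cos(th),-np.sin(th)],[np.sin(th),np.cos(th)]])
o=P.mean(0)-r@M.mean(0); print("th",np.degrees(th),th,"orig",o,"res",np.round(P-(M@r.T+o),4).tolist())
print("axis",o+r@[.066,0],"hub",f(412,328,.062))
A,B=f(463,128,.082),f(415,350,.082);print("sleeve",A,B,"dir",np.degrees(np.arctan2(*(A-B)[::-1])),"len",np.linalg.norm(A-B))
print("tray",[np.round(at_z(c,p,.012)[:2],4).tolist() for p in[(105,152),(200,175),(190,236),(98,213)]],at_z(c,(55,174),.041))
```

```text
[[ 0.5591 -0.2019]
 [ 0.4501 -0.1958]
 [ 0.551  -0.3533]
 [ 0.4418 -0.3469]]
len 0.15166988680471996 0.1513326883682902 w 0.10919520960966507 0.1094228610361774
th -93.15621244223377 -1.625882625804287 orig [ 0.50471541 -0.19759707] res [[-0.001, -0.0012], [0.0008, -0.0013], [-0.0007, 0.0011], [0.0009, 0.0014]]
axis [ 0.50108155 -0.26349696] hub [ 0.50049304 -0.26358757]
sleeve [ 0.55140107 -0.2740709 ] [ 0.49827821 -0.26340013] dir -11.357834300827045 len 0.05418398179104801
tray [[0.5662, 0.0539], [0.535, -0.074], [0.447, -0.0516], [0.4811, 0.0774]] [0.53829398 0.10569018 0.041     ]
```

Emit:
{"op": "move_arm", "data": {
  "increments": [
    [0, -0.058, 0, 0],
    [0, -0.058, 0, 0],
    [0, -0.058, 0.005, 0],
    [0, -0.058, 0.005, 0],
    [0, -0.058, 0.01, 0],
    [0, -0.058, 0.01, 0],
    [0, -0.058, 0.01, 0],
    [0, -0.058, 0.015, 0],
    [0, 0, 0, 0],
    [0, 0, 0, 0]
  ]
}}

```text
time_s: 5.25
ee_pos: [0.4968, 0.2218, 0.2506]
eef_rot: [3.141, -0.0, 0.0]
force: [-0.1, -0.3, -0.9]
grip_width: 0.0943
grip_force: 0.0
```

Run:
```python
from h import *
look("wrist","w2",["tray","tray_handle","knob_red_center","knob_green_center","knob_grey_center","gauge","bottle"],3)
```

```text
tray 0.81 [488.1 197. ] [0.5103 0.0042 0.    ]
tray_handle 0.67 [408.9 180.7] [0.5335 0.1147 0.026 ]
knob_red_center 0.63 [305.5 162.2] [0.5547 0.2392 0.0075]
knob_green_center 0.81 [316.3 250.1] [0.4412 0.2263 0.0075]
knob_grey_center 0.62 [255.9 141.8] [0.5791 0.2995 0.0075]
gauge 0.62 [281.   87.3] [0.6421 0.2678 0.    ]
bottle 0.84 [190.2  30.4] [0.703  0.3706 0.    ]
```

View pics/w2.png

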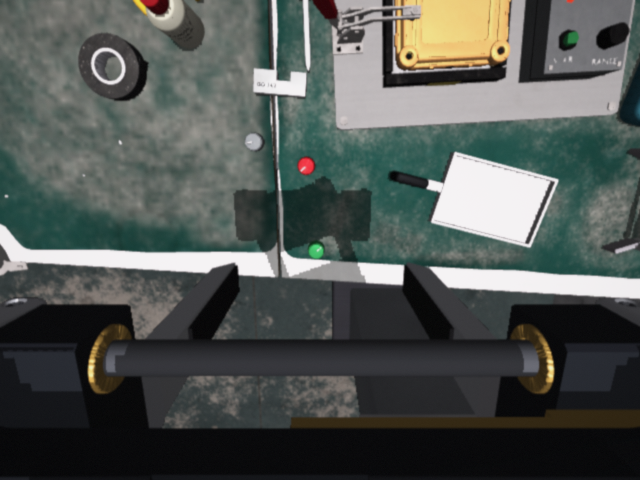

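The wrist view shows red at (306,165), green at (316,250), grey at (254,142), the gauge at (275,83) and the tray on the right with its handle at (408,181). I'll refine the red and green centres by colour.

```bash
cat >> h.py <<'E'
def blob(im,c,guess,rad,lo,hi,z=.012):
    h=cv2.cvtColor(im,cv2.COLOR_BGR2HSV); m=cv2.inRange(h,lo,hi)|(cv2.inRange(h,(170,lo[1],lo[2]),(180,255,255)) if lo[0]==0 and lo[1]>50 else 0)
    mm=np.zeros_like(m); cv2.circle(mm,tuple(map(int,guess)),rad,255,-1); m&=mm
    v,u=np.nonzero(m); p=(u.mean(),v.mean()); X=at_z(c,p,z); print("blob",np.round(p,1),len(u),np.round(X,4)); return X
E
python3 - <<'E'
from h import *
im=cv2.imread("pics/w2.png");c=cam("wrist")
blob(im,c,(306,165),14,(0,120,80),(8,255,255))
blob(im,c,(316,250),14,(45,100,60),(75,255,255))
blob(im,c,(254,142),13,(0,0,95),(180,45,255))
print("tray",[np.round(at_z(c,p,.012)[:2],4).tolist() for p in[(455,152),(558,179),(531,246),(432,222)]])
print(im[142,240:270].tolist()[::4])
X=(.44,.227); go(.4405,.2245,.05)
E
```

```text
blob [306.1 165.1] 231 [0.5512 0.2387 0.012 ]
blob [315.5 250.4] 211 [0.4421 0.2276 0.012 ]
blob [251.4 141.3] 395 [0.5795 0.3044 0.012 ]
tray [[0.5666, 0.0576], [0.534, -0.0731], [0.4477, -0.0529], [0.4798, 0.0785]]
[[116, 120, 116], [120, 121, 117], [216, 212, 215], [182, 177, 176], [188, 184, 182], [157, 152, 150], [46, 48, 39], [60, 66, 35]]
go: shift [-0.0564 -0.0028  0.2007] then turn 0 q6 1.92
```

Emit:
{"op": "move_arm", "data": {
  "increments": [
    [-0.0277, -0.003, 0.04, 0],
    [-0.0276, -0.003, 0.05, 0],
    [0, 0, 0.05, 0],
    [0, 0, 0.05, 0],
    [0, 0, 0.035, 0],
    [0, 0, 0.015, 0],
    [0, 0, 0.0066, 0],
    [0, 0, 0, 0]
  ],
  "grip": 0.55,
  "force": 20
}}

```text
time_s: 6.65
ee_pos: [0.4419, 0.2283, 0.0046]
eef_rot: [-3.141, -0.001, -0.0]
force: [0.0, 0.1, 0.4]
grip_width: 0.0516
grip_force: 0.0
```

Emit:
{"op": "move_arm", "data": {
  "increments": [
    [0, 0, 0, 0],
    [0, 0, 0, 0],
    [0, 0, 0, 0],
    [0, 0, 0, 0],
    [0, 0, 0, 0]
  ],
  "grip": 0.1
}}

```text
time_s: 7.28
ee_pos: [0.4416, 0.2282, 0.0041]
eef_rot: [-3.141, -0.0, -0.0]
force: [-0.5, -0.5, 3.5]
grip_width: 0.0203
grip_force: 20.1
```

Run:
```python
from h import *
im,c=look("wrist","w3",["knob_green_center"])
cv2.imwrite("pics/w3c.png",cv2.resize(im[180:400,200:440],None,fx=2.5,fy=2.5))
```

```text
knob_green_center 0.8 [321.2 283.4] [0.4406 0.227  0.0075]
```

View pics/w3c.png

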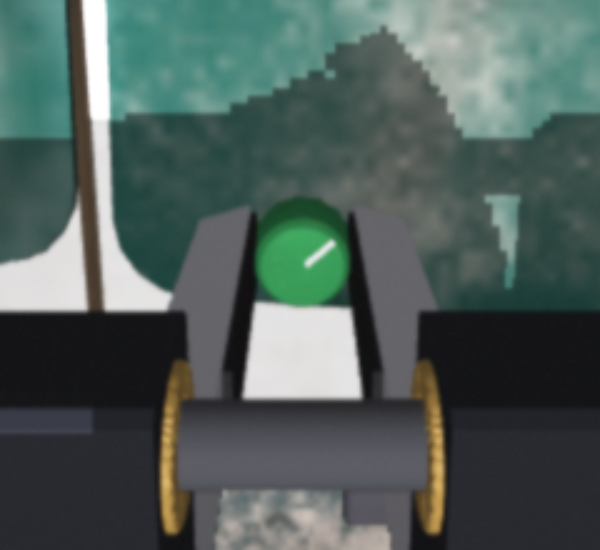

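Emit:
{"op": "move_arm", "data": {
  "increments": [
    [0, 0, -0.03, 0],
    [0, 0, -0.035, 0],
    [0.0136, 0.0485, 0, 0],
    [0.0136, 0.0485, 0, 0],
    [0.0137, 0.0485, 0, 0],
    [0.0137, 0.0486, 0, 0],
    [0, 0, 0, 0],
    [0, 0, 0.03, 0],
    [0, 0, 0.02, 0],
    [0, 0, 0.0105, 0],
    [0, 0, 0, 0],
    [0, 0, 0, 0]
  ]
}}

```text
time_s: 8.88
ee_pos: [0.4963, 0.0342, 0.009]
eef_rot: [3.142, -0.001, 0.0]
force: [0.3, 0.3, -0.1]
grip_width: 0.0207
grip_force: 19.9
```

Emit:
{"op": "move_arm", "data": {
  "increments": [
    [0, 0, 0, 0],
    [0, 0, 0, 0],
    [0, 0, 0, 0],
    [0, 0, -0.03, 0],
    [0, 0, -0.04, 0]
  ],
  "grip": 0.4
}}

```text
time_s: 9.5
ee_pos: [0.4954, 0.034, 0.0787]
eef_rot: [-3.142, 0.002, -0.0]
force: [0.5, -0.2, 1.2]
grip_width: 0.0373
grip_force: 0.0
```

Run:
```python
from h import *
im,c=look("wrist","w4",["knob_red_center","knob_green_center","knob_grey_center","tray","tray_handle"])
for q,lo,hi,g in[("knob_red",(0,120,80),(8,255,255),0)]: pass
go(.5515,.2395,.004); go(.578,.3025,.004)
```

```text
tray 0.74 [359.2 228.9] [0.5084 0.002  0.    ]
tray_handle 0.78 [204.5 200. ] [0.5356 0.1162 0.026 ]
knob_red_center 0.61 [ 40.7 169.8] [0.556  0.2444 0.0075]
knob_green_center 0.72 [319.7 245.3] [0.4968 0.034  0.0075]
knob_green_center 0.25 [357.5 228.2] [0.5107 0.0042 0.0075]
go: shift [ 0.0561 -0.2055  0.0733] then turn 0 q6 1.57
go: shift [ 0.0826 -0.2685  0.0733] then turn 0 q6 1.57
```

Emit:
{"op": "move_arm", "data": {
  "increments": [
    [0.0143, -0.052, 0, 0],
    [0.0143, -0.052, 0, 0],
    [0.0143, -0.052, 0, 0],
    [0.0142, -0.05, 0, 0],
    [0, 0, 0, 0],
    [0, 0, 0, 0]
  ],
  "grip": 0.55
}}

```text
time_s: 10.55
ee_pos: [0.5525, 0.2393, 0.0771]
eef_rot: [3.141, 0.002, -0.0]
force: [0.1, -0.9, -0.2]
grip_width: 0.0521
grip_force: 0.0
```

Run:
```python
from h import *
im,c=look("wrist","w5",["knob_red_center","knob_grey_center"])
r=nets.mark_of("wrist","knob_red_center")
if r: X=blob(im,c,r[0]["centre"],40,(0,120,80),(8,255,255)); go(X[0],X[1],.004)
```

```text
knob_red_center 0.87 [316.4 249.4] [0.5496 0.2414 0.0075]
knob_grey_center 0.66 [238.2 207.5] [0.5826 0.3002 0.0075]
knob_grey_center 0.5 [280.8 122.3] [0.6436 0.2662 0.0075]
blob [319.6 249.3] 522 [0.551  0.2389 0.012 ]
go: shift [-0.0021  0.      0.0743] then turn 0 q6 1.92
```

Emit:
{"op": "move_arm", "data": {
  "increments": [
    [-0.001, 0, 0.03, 0],
    [0, 0, 0.025, 0],
    [0, 0, 0.012, 0],
    [0, 0, 0.006, 0],
    [0, 0, 0, 0]
  ]
}}

```text
time_s: 11.38
ee_pos: [0.5524, 0.2399, 0.0057]
eef_rot: [-3.141, -0.0, -0.0]
force: [0.1, 0.2, 0.5]
grip_width: 0.052
grip_force: 0.0
```

Emit:
{"op": "move_arm", "data": {
  "increments": [
    [0, 0, 0, 0],
    [0, 0, 0, 0],
    [0, 0, 0, 0],
    [0, 0, 0, 0],
    [0, 0, 0, 0]
  ],
  "grip": 0.1
}}

```text
time_s: 12.0
ee_pos: [0.5522, 0.24, 0.0055]
eef_rot: [-3.141, -0.0, -0.0]
force: [-0.7, -0.3, 2.1]
grip_width: 0.0204
grip_force: 20.0
```

```bash
python3 -c "
from h import *
o=telemetry.get_obs();o['ee_pos'];print(o['ee_pos'])
go(.5314,.0253,.07)"
```

```text
[0.55223557 0.24002791 0.00554586]
go: shift [-0.0208  0.2147 -0.0645] then turn 0 q6 1.92
```

Emit:
{"op": "move_arm", "data": {
  "increments": [
    [0, 0, -0.035, 0],
    [0, 0, -0.04, 0],
    [-0.0052, 0.0536, 0, 0],
    [-0.0052, 0.0537, 0, 0],
    [-0.0052, 0.0537, 0, 0],
    [-0.0052, 0.0537, 0, 0],
    [0, 0, 0, 0],
    [0, 0, 0.035, 0],
    [0, 0, 0.025, 0],
    [0, 0, 0.011, 0],
    [0, 0, 0, 0],
    [0, 0, 0, 0]
  ]
}}

```text
time_s: 13.5
ee_pos: [0.5318, 0.0256, 0.0101]
eef_rot: [3.142, -0.001, 0.0]
force: [0.3, -0.1, -0.2]
grip_width: 0.0204
grip_force: 19.9
```

Emit:
{"op": "move_arm", "data": {
  "increments": [
    [0, 0, 0, 0],
    [0, 0, 0, 0],
    [0, 0, 0, 0],
    [0, 0, -0.03, 0],
    [0, 0, -0.04, 0],
    [0.0125, -0.055, 0, 0],
    [0.0125, -0.055, 0, 0],
    [0.0125, -0.055, 0, 0],
    [0.0125, -0.055, 0, 0],
    [0, -0.055, 0, 0],
    [0, 0, 0, 0],
    [0, 0, 0, 0]
  ],
  "grip": 0.4
}}

```text
time_s: 15.0
ee_pos: [0.5812, 0.2998, 0.0791]
eef_rot: [3.141, 0.0, -0.0]
force: [-0.1, -0.3, 0.5]
grip_width: 0.038
grip_force: 0.0
```

Run:
```python
from h import *
im,c=look("wrist","w6",["knob_red_center","knob_green_center","knob_grey_center","gauge"],3)
```

```text
knob_red_center 0.56 [218.   78.6] [0.7015 0.3695 0.0075]
knob_grey_center 0.73 [317.6 247. ] [0.5798 0.3009 0.0075]
gauge 0.58 [358.9 162. ] [0.6445 0.2695 0.    ]
```

View pics/w6.png

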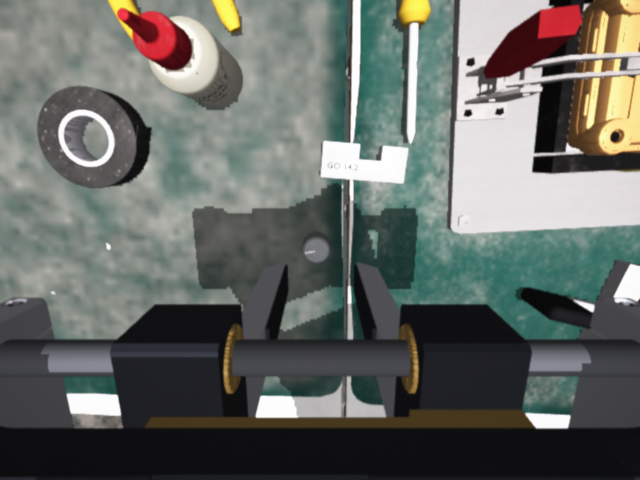

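The grey knob is centred under the gripper at (316,248), and the gauge at (365,162) and bottle are clear.

Emit:
{"op": "move_arm", "data": {
  "increments": [
    [-0.001, -0.001, 0.03, 0],
    [0, 0, 0.025, 0],
    [0, 0, 0.012, 0],
    [0, 0, 0.0075, 0],
    [0, 0, 0, 0]
  ],
  "grip": 0.5
}}

```text
time_s: 15.88
ee_pos: [0.5805, 0.3012, 0.0051]
eef_rot: [-3.142, -0.0, -0.0]
force: [0.5, -0.1, 0.6]
grip_width: 0.047
grip_force: 0.0
```

Emit:
{"op": "move_arm", "data": {
  "increments": [
    [0, 0, 0, 0],
    [0, 0, 0, 0],
    [0, 0, 0, 0],
    [0, 0, 0, 0],
    [0, 0, 0, 0]
  ],
  "grip": 0.1
}}

```text
time_s: 16.5
ee_pos: [0.5805, 0.3013, 0.0052]
eef_rot: [-3.141, -0.0, -0.0]
force: [0.1, -0.8, 3.6]
grip_width: 0.0202
grip_force: 20.1
```

```bash
python3 -c "
from h import *
go(.5001,-.0247,.08)"
```

```text
go: shift [-0.0803  0.326  -0.0749] then turn 0 q6 1.99
```

Emit:
{"op": "move_arm", "data": {
  "increments": [
    [0, 0, -0.035, 0],
    [-0.01, 0, -0.04, 0],
    [-0.0117, 0.0543, 0, 0],
    [-0.0117, 0.0543, 0, 0],
    [-0.0117, 0.0543, 0, 0],
    [-0.0117, 0.0544, 0, 0],
    [-0.0118, 0.0544, 0, 0],
    [-0.0118, 0.0544, 0, 0],
    [0, 0, 0, 0],
    [0, 0, 0.035, 0],
    [0, 0, 0.025, 0],
    [0, 0, 0.0115, 0],
    [0, 0, 0, 0],
    [0, 0, 0, 0]
  ]
}}

```text
time_s: 18.25
ee_pos: [0.5003, -0.0245, 0.009]
eef_rot: [3.141, -0.001, 0.0]
force: [0.1, -0.4, -0.1]
grip_width: 0.0208
grip_force: 19.9
```

Emit:
{"op": "move_arm", "data": {
  "increments": [
    [0, 0, 0, 0],
    [0, 0, 0, 0],
    [0, 0, 0, 0],
    [0, 0, -0.03, 0],
    [0, 0, -0.05, 0],
    [-0.02, -0.03, -0.05, 0],
    [-0.02, -0.03, -0.04, 0],
    [0, 0, 0, 0],
    [0, 0, 0, 0]
  ],
  "grip": 0.4
}}

```text
time_s: 19.38
ee_pos: [0.4598, 0.035, 0.1778]
eef_rot: [3.142, 0.0, 0.0]
force: [0.2, 0.3, -0.5]
grip_width: 0.0375
grip_force: 0.0
```

Run:
```python
from h import *
im,c=look("wrist","w7",["tray","tray_handle","knob_red_center","knob_green_center","knob_grey_center"],3)
```

```text
tray 0.72 [350.4 171.3] [0.5098 0.0027 0.    ]
tray_handle 0.87 [239.8 147.2] [0.5342 0.1114 0.026 ]
knob_red_center 0.94 [328.3 153.8] [0.5278 0.0262 0.0075]
knob_green_center 0.87 [347.5 202.1] [0.4784 0.0057 0.0075]
knob_grey_center 0.82 [380.  180.1] [ 0.5013 -0.0275  0.0075]
```

View pics/w7.png

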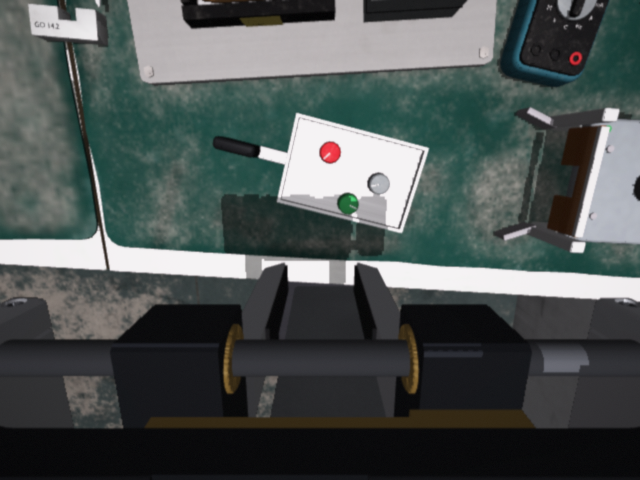

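The three knobs (red (330,153), green (348,204), grey (379,183)) are all in the tray, and no other loose knobs show. Next I'll compute the handle pose.

Run:
```python
from h import *
c=cam("wrist")
P=np.array([at_z(c,p,.012)[:2] for p in[(297,113),(428,148),(402,233),(278,201)]]);print(P.round(4),P.mean(0))
d=P[1]-P[0]+P[2]-P[3]; th=np.arctan2(d[1],d[0]);print(np.degrees(th))
H=P.mean(0)-.115*np.array([np.cos(th),np.sin(th)]);print("handle",H)
im=cv2.imread("pics/w7.png"); m=(im.max(2)<45).astype(np.uint8); m[:125]=0;m[170:]=0;m[:,:200]=0;m[:,270:]=0
v,u=np.nonzero(m);print(u.min(),u.max(),v.min(),v.max(),u.mean(),v.mean(),at_z(c,(u.mean(),v.mean()),.037))
o=telemetry.get_obs(); go(o["ee_pos"][0],o["ee_pos"][1],.18,th+np.pi); go(H[0],H[1],.08)
```

```text
[[ 0.5667  0.057 ]
 [ 0.5336 -0.0733]
 [ 0.446  -0.0525]
 [ 0.4804  0.0784]] [0.50669577 0.00241245]
-104.50603538218412
handle [0.5355012  0.11374639]
213 258 136 157 235.29842931937173 146.30366492146598 [0.53514346 0.11303842 0.037     ]
go: shift [-0.     -0.     -0.0024] then turn -1.3185 q6 1.57
go: shift [ 0.0757 -0.079   0.0975] then turn 0 q6 1.57
```

Emit:
{"op": "move_arm", "data": {
  "increments": [
    [0.0378, -0.0395, 0.02, 0],
    [0.0378, -0.0395, 0.02, 0],
    [0, 0, 0.02, -0.165],
    [0, 0, 0.02, -0.165],
    [0, 0, 0.02, -0.165],
    [0, 0, 0, -0.165],
    [0, 0, 0, -0.165],
    [0, 0, 0, -0.165],
    [0, 0, 0, -0.165],
    [0, 0, 0, -0.1635],
    [0, 0, 0, 0],
    [0, 0, 0, 0]
  ],
  "grip": 0.4
}}

```text
time_s: 21.18
ee_pos: [0.5355, 0.1141, 0.0781]
eef_rot: [-3.141, 0.0, 1.314]
force: [-0.4, 0.7, 0.5]
grip_width: 0.0377
grip_force: 0.0
```

Run:
```python
from h import *
im,c=look("wrist","w8",["tray_handle","tray"])
go(.5353,.1134,.008,np.radians(75.5))
```

```text
tray 0.63 [320.7 364.5] [0.5081 0.0049 0.    ]
tray_handle 0.9 [316.4 248.3] [0.5341 0.1163 0.026 ]
go: shift [-0.0008  0.      0.0703] then turn -0.0013 q6 0.4
```

Emit:
{"op": "move_arm", "data": {
  "increments": [
    [0, 0, 0.03, 0],
    [0, 0, 0.025, 0],
    [0, 0, 0.01, 0],
    [0, 0, 0.005, 0],
    [0, 0, 0, 0]
  ]
}}

```text
time_s: 21.95
ee_pos: [0.5358, 0.1142, 0.0088]
eef_rot: [3.141, -0.0, 1.318]
force: [0.4, 0.1, 1.0]
grip_width: 0.038
grip_force: 0.0
```

Emit:
{"op": "move_arm", "data": {
  "increments": [
    [0, 0, 0, 0],
    [0, 0, 0, 0],
    [0, 0, 0, 0],
    [0, 0, 0, 0],
    [0, 0, 0, 0]
  ],
  "grip": 0,
  "force": 35
}}

```text
time_s: 22.58
ee_pos: [0.5356, 0.1143, 0.0086]
eef_rot: [3.141, -0.0, 1.318]
force: [-2.5, -0.1, 5.0]
grip_width: 0.0121
grip_force: 35.0
```

Run:
```python
from h import *
O=np.array([.5047,-.1976]);
for th in (-93.16,):
    t=np.radians(th);d=np.array([np.cos(t),np.sin(t)])
    pre=O+d*(-.115-.12); home=O+d*(.074-.115); print("pre",pre,"home",home)
    o=telemetry.get_obs(); print(o["ee_pos"],o["eef_rot"][2],o["force"])
    go(pre[0],pre[1],o["ee_pos"][2],t+np.pi)
```

```text
pre [0.51765425 0.03704268] home [ 0.5069601  -0.15666234]
[0.53557281 0.11428916 0.008617  ] 1.3182501777716595 [-2.48668513 -0.10025758  5.01021485]
go: shift [-0.0793  0.002  -0.    ] then turn -0.1974 q6 0.4
```

Emit:
{"op": "move_arm", "data": {
  "increments": [
    [-0.01, 0, 0, -0.0247],
    [-0.01, 0, 0, -0.0247],
    [-0.01, 0.0005, 0, -0.0247],
    [-0.01, 0.001, 0, -0.0247],
    [-0.01, 0.001, 0, -0.0247],
    [-0.01, 0.0015, 0, -0.0247],
    [-0.01, 0.002, 0, -0.0247],
    [-0.009, 0.002, 0, -0.0247],
    [0, 0, 0, 0],
    [0, 0, 0, 0],
    [0, 0, 0, 0]
  ]
}}

```text
time_s: 23.95
ee_pos: [0.5305, 0.0354, 0.0085]
eef_rot: [3.141, 0.0, 1.516]
force: [-0.2, -3.5, 4.4]
grip_width: 0.0115
grip_force: 35.0
```

Run:
```python
from h import *
look("top","t2",["tray","tray_handle","curing_box","crank_axis"]); im,c=look("wrist","w9",["tray","tray_handle","curing_box"])
t=np.radians(-93.16);go(.51765,.037,.008,t+np.pi)
a=cv2.resize(cv2.imread("pics/t2.png")[230:340,270:550],None,fx=2.8,fy=2.8); b=cv2.resize(im,None,fx=.5,fy=.5)
a=a[:,:784]; cv=np.zeros((a.shape[0]+240,784,3),np.uint8); cv[:a.shape[0]]=a; cv[a.shape[0]:,:320]=b; cv2.imwrite("pics/m1.png",cv)
```

```text
curing_box 0.74 [440.7 291.3] [ 0.5023 -0.1927  0.    ]
crank_axis 0.77 [480.5 289.9] [ 0.5029 -0.2553  0.082 ]
tray 0.7 [388.7 271.9] [ 0.5315 -0.0761  0.    ]
tray_handle 0.62 [320.7 288.8] [0.5315 0.0356 0.026 ]
go: shift [ 0.0009 -0.0129  0.0005] then turn 0.0003 q6 0.05
```

View pics/m1.png

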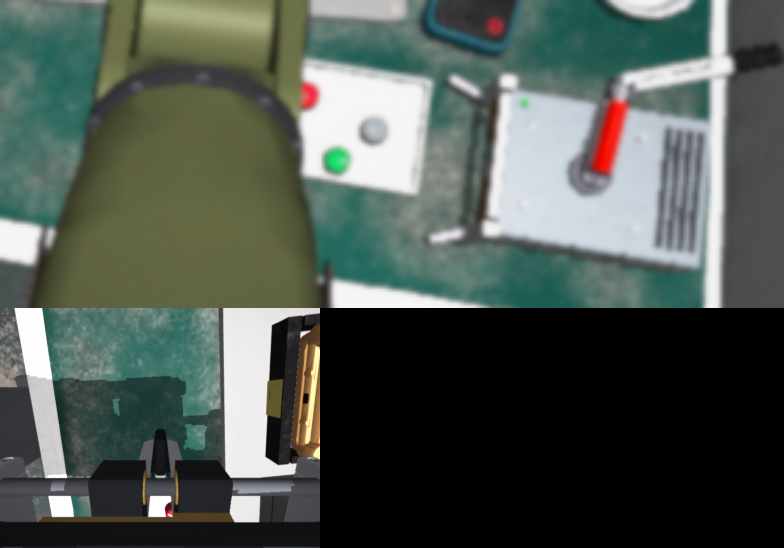

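Emit:
{"op": "move_arm", "data": {
  "increments": [
    [0, -0.0065, 0, 0],
    [0, -0.0065, 0, 0],
    [0, 0, 0, 0],
    [-0.012, 0, 0, 0],
    [-0.012, 0, 0, 0],
    [-0.012, 0, 0, 0],
    [-0.009, 0, 0, 0],
    [0, 0, 0, 0],
    [0, 0, 0, 0]
  ]
}}

```text
time_s: 25.52
ee_pos: [0.5144, -0.0089, 0.0085]
eef_rot: [-3.141, 0.0, 1.516]
force: [0.8, -4.3, 7.5]
grip_width: 0.0118
grip_force: 35.0
```

Run:
```python
from h import *
im,c=look("top","t3",["tray","tray_handle"])
o=telemetry.get_obs();print(o["ee_pos"],o["eef_rot"],o["moment"])
t=np.radians(-93.16);p=np.array([.5047,-.1976])+np.array([np.cos(t),np.sin(t)])*(.074-.115);go(p[0],p[1],.008,t+np.pi)
cv2.imwrite("pics/t3c.png",cv2.resize(im[240:340,350:530],None,fx=4.4,fy=4.4,interpolation=cv2.INTER_CUBIC))
```

```text
tray 0.62 [406.4 283.1] [ 0.5114 -0.1169  0.    ]
tray 0.29 [442.9 289.1] [ 0.5077 -0.1971  0.    ]
tray_handle 0.27 [407.6 281.7] [ 0.5107 -0.1154  0.026 ]
[ 0.51440123 -0.00893981  0.0084876 ] [-3.14135652e+00  3.54881804e-04  1.51576786e+00] [-1.08746217 -0.21501126  0.02253451]
go: shift [-0.1479  0.0007  0.0005] then turn 0.0001 q6 -0.03
```

View pics/t3c.png

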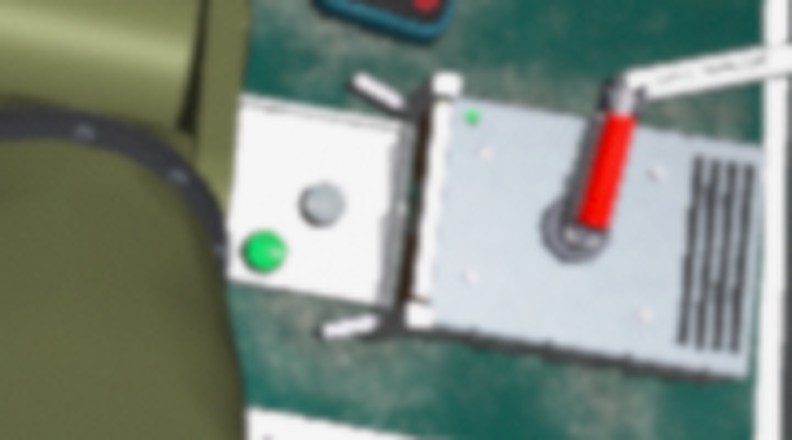

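The tray's front edge is at the mouth, centred between the guides (crop (405,125) to (395,305)). Now I'll push it in.

Emit:
{"op": "move_arm", "data": {
  "increments": [
    [-0.01, 0, 0, 0],
    [-0.01, 0, 0, 0],
    [-0.01, 0, 0, 0],
    [-0.01, 0, 0, 0],
    [-0.01, 0, 0, 0],
    [-0.01, 0, 0, 0],
    [-0.01, 0, 0, 0]
  ]
}}

```text
time_s: 26.55
ee_pos: [0.5106, -0.0779, 0.0086]
eef_rot: [-3.141, -0.001, 1.516]
force: [0.7, 6.6, 9.8]
grip_width: 0.0115
grip_force: 35.0
```

Emit:
{"op": "move_arm", "data": {
  "increments": [
    [-0.01, 0, 0, 0],
    [-0.01, 0, 0, 0],
    [-0.01, 0, 0, 0],
    [-0.01, 0, 0, 0],
    [-0.01, 0, 0, 0],
    [-0.01, 0, 0, 0],
    [0, 0, 0, 0],
    [0, 0, 0, 0]
  ]
}}

```text
time_s: 27.55
ee_pos: [0.5074, -0.1386, 0.0085]
eef_rot: [3.142, 0.0, 1.516]
force: [-0.3, -2.9, 5.5]
grip_width: 0.0118
grip_force: 35.0
```

Run:
```python
from h import *
t=np.radians(-93.16);p=np.array([.5047,-.1976])+np.array([np.cos(t),np.sin(t)])*(.074-.115);go(p[0],p[1],.008,t+np.pi)
print(telemetry.get_obs()["moment"])
```

```text
go: shift [-0.018   0.0006  0.0005] then turn 0.0 q6 -0.28
[-0.92308422 -0.10545001  0.05073213]
```

Emit:
{"op": "move_arm", "data": {
  "increments": [
    [-0.005, 0, 0, 0],
    [-0.004, 0, 0, 0],
    [-0.003, 0, 0, 0],
    [-0.002, 0, 0, 0],
    [0, 0, 0, 0]
  ]
}}

```text
time_s: 28.18
ee_pos: [0.5067, -0.1516, 0.0086]
eef_rot: [-3.141, -0.001, 1.516]
force: [0.1, 4.7, 10.1]
grip_width: 0.0117
grip_force: 35.0
```

Emit:
{"op": "move_arm", "data": {
  "increments": [
    [-0.0015, 0, 0, 0],
    [-0.0015, 0, 0, 0],
    [0, 0, 0, 0]
  ]
}}

```text
time_s: 28.55
ee_pos: [0.5065, -0.1545, 0.0086]
eef_rot: [-3.141, -0.001, 1.516]
force: [-0.7, 5.2, 9.6]
grip_width: 0.0119
grip_force: 35.0
```

Emit:
{"op": "move_arm", "data": {
  "increments": [
    [-0.001, 0, 0, 0],
    [-0.001, 0, 0, 0]
  ]
}}

```text
time_s: 28.8
ee_pos: [0.5064, -0.1563, 0.0086]
eef_rot: [-3.141, -0.002, 1.516]
force: [1.3, 7.2, 10.2]
grip_width: 0.0116
grip_force: 35.0
```

Emit:
{"op": "move_arm", "data": {
  "increments": [
    [-0.001, 0, 0, 0],
    [-0.001, 0, 0, 0]
  ]
}}

```text
time_s: 29.05
ee_pos: [0.5063, -0.1572, 0.0086]
eef_rot: [-3.141, -0.003, 1.516]
force: [0.7, 21.1, 13.8]
grip_width: 0.0118
grip_force: 35.0
```

Emit:
{"op": "move_arm", "data": {
  "increments": [
    [-0.001, 0, 0, 0],
    [-0.001, 0, 0, 0]
  ]
}}

```text
time_s: 29.3
ee_pos: [0.5061, -0.1579, 0.0085]
eef_rot: [-3.14, -0.005, 1.516]
force: [1.9, 28.3, 13.3]
grip_width: 0.012
grip_force: 35.0
```

Emit:
{"op": "move_arm", "data": {
  "increments": [
    [-0.001, 0, 0, 0],
    [-0.001, 0, 0, 0]
  ]
}}

```text
time_s: 29.55
ee_pos: [0.5058, -0.1594, 0.0083]
eef_rot: [-3.14, -0.006, 1.516]
force: [1.0, 30.5, 13.1]
grip_width: 0.0114
grip_force: 35.0
```

Emit:
{"op": "move_arm", "data": {
  "increments": [
    [0, 0, 0, 0],
    [0, 0, 0, 0],
    [0, 0, 0, 0],
    [0, 0, -0.02, 0],
    [0, 0, -0.04, 0],
    [0, 0, -0.05, 0],
    [0, 0, -0.05, 0],
    [0, 0, -0.04, 0],
    [0, 0, -0.03, 0]
  ],
  "grip": 0.35
}}

```text
time_s: 30.68
ee_pos: [0.5063, -0.1637, 0.2401]
eef_rot: [3.14, 0.0, 1.515]
force: [0.7, 0.1, -0.1]
grip_width: 0.0331
grip_force: 0.0
```

Run:
```python
from h import *
go(.505,-.265,.25,np.radians(-11.4)); im,c=look("wrist","w10",["tray_handle","curing_box"])
```

```text
go: shift [-0.1012  0.0043 -0.0098] then turn 1.7144 q6 -0.33
curing_box 0.59 [318.2 233.8] [ 0.5043 -0.1996  0.    ]
tray_handle 0.68 [323.4 206.9] [ 0.5129 -0.1602  0.026 ]
```

Emit:
{"op": "move_arm", "data": {
  "increments": [
    [-0.05, 0.002, 0, 0],
    [-0.051, 0.002, 0, 0],
    [0, 0, 0, 0.1715],
    [0, 0, 0, 0.1715],
    [0, 0, 0, 0.1715],
    [0, 0, 0, 0.1715],
    [0, 0, 0, 0.1715],
    [0, 0, 0, 0.1715],
    [0, 0, 0, 0.1715],
    [0, 0, 0, 0.1715],
    [0, 0, 0, 0.1715],
    [0, 0, 0, 0.171],
    [0, 0, 0, 0],
    [0, 0, 0, 0]
  ]
}}

```text
time_s: 32.58
ee_pos: [0.5046, -0.2645, 0.2375]
eef_rot: [-3.141, 0.001, -0.195]
force: [0.2, -0.2, -0.2]
grip_width: 0.0332
grip_force: 0.0
```

Run:
```python
from h import *
print(telemetry.get_obs()["ee_pos"],telemetry.get_obs()["eef_rot"])
im,c=look("wrist","w11",["curing_box","crank_axis","fold_hinge","grip_point"])
h=cv2.cvtColor(im,cv2.COLOR_BGR2HSV); m=cv2.inRange(h,(0,150,70),(8,255,255))|cv2.inRange(h,(172,150,70),(180,255,255))
n,l,s,ce=cv2.connectedComponentsWithStats(m); i=1+s[1:,4].argmax(); print(s[i]); 
r=cv2.minAreaRect(np.argwhere(l==i)[:,::-1].astype(np.float32)); b=cv2.boxPoints(r);print(r)
W=np.array([at_z(c,p,.083)[:2] for p in b]);print(W.round(4))
e=[(W[0]+W[1])/2,(W[1]+W[2])/2,(W[2]+W[3])/2,(W[3]+W[0])/2]
A,B=(e[0],e[2]) if np.linalg.norm(e[0]-e[2])>np.linalg.norm(e[1]-e[3]) else (e[1],e[3])
if A[0]<B[0]:A,B=B,A
print("outer",A,"inner",B,np.degrees(np.arctan2(*(A-B)[::-1])),np.linalg.norm(A-B))
cv2.imwrite("pics/w11c.png",cv2.resize(im[110:310,200:440],None,fx=3.3,fy=3,interpolation=cv2.INTER_CUBIC))
```

```text
[ 0.50457812 -0.26453809  0.23748415] [-3.14114548e+00  1.22378407e-03 -1.94820893e-01]
curing_box 0.92 [265.2 216.5] [ 0.5086 -0.1941  0.    ]
curing_box 0.48 [322.8 209.4] [ 0.5034 -0.2677  0.    ]
crank_axis 0.67 [321.5 224.2] [ 0.5026 -0.2657  0.082 ]
crank_axis 0.36 [320.8 206.7] [ 0.5206 -0.2685  0.082 ]
fold_hinge 0.76 [322.5 164.1] [ 0.5617 -0.2784  0.082 ]
grip_point 0.93 [320.3 209.3] [ 0.5181 -0.2675  0.082 ]
[313 176  15  54 732]
((320.0, 202.5), (53.0, 14.0), 90.0)
[[ 0.5523 -0.2669]
 [ 0.5496 -0.2805]
 [ 0.4968 -0.2703]
 [ 0.4996 -0.2562]]
outer [ 0.55094051 -0.27371643] inner [ 0.49819976 -0.26323492] -11.240305896011243 0.05377219883643863
```

View pics/w11c.png

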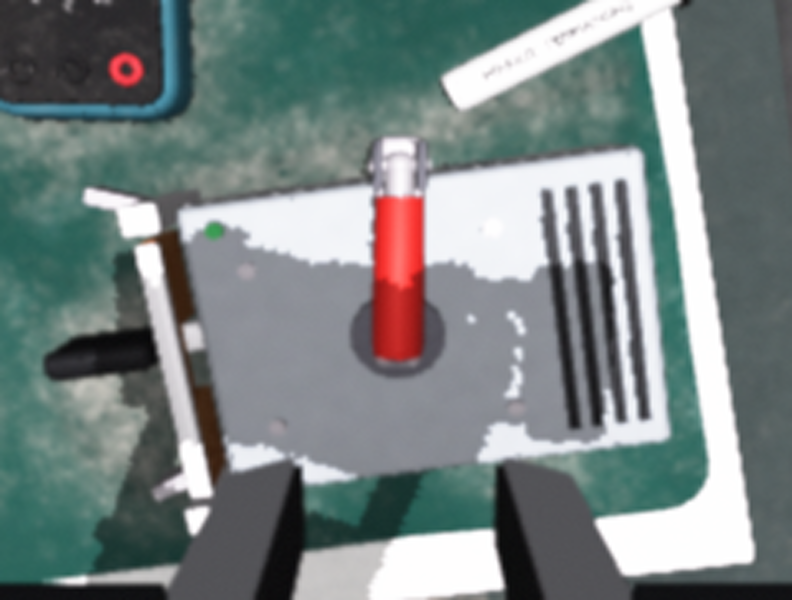

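The sleeve is vertical in the tool image (columns 313–327), so the tool is lined up with the arm. The handle sits outside the mouth and the tray is in. Now I'll pinch the grip.

Emit:
{"op": "move_arm", "data": {
  "increments": [
    [0.0087, 0, 0.04, 0.0013],
    [0.0087, 0, 0.04, 0],
    [0, 0, 0.04, 0],
    [0, 0, 0.025, 0],
    [0, 0, 0.012, 0],
    [0, 0, 0.007, 0],
    [0, 0, 0, 0],
    [0, 0, 0, 0]
  ]
}}

```text
time_s: 33.83
ee_pos: [0.5222, -0.2683, 0.0752]
eef_rot: [3.141, -0.001, -0.2]
force: [-0.1, 0.0, 0.4]
grip_width: 0.033
grip_force: 0.0
```

Run:
```python
from h import *
go(.5217,-.2679,.0735,-.1962)
im,c=look("wrist","w12",["grip_point","fold_hinge"])
h=cv2.cvtColor(im,cv2.COLOR_BGR2HSV); m=cv2.inRange(h,(0,150,50),(8,255,255))|cv2.inRange(h,(172,150,50),(180,255,255))
n,l,s,ce=cv2.connectedComponentsWithStats(m); i=1+s[1:,4].argmax(); print(s[i],ce[i])
for v in range(s[i][1]+5,s[i][1]+s[i][3],15):
    u=np.nonzero(l[v]==i)[0]; print(v,u.min(),u.max(),np.round(at_z(c,((u.min()+u.max())/2,v),.084),4))
```

```text
go: shift [-0.0006 -0.0003  0.0017] then turn -0.0036 q6 1.23
fold_hinge 0.61 [321.1 212.5] [ 0.5615 -0.2771  0.082 ]
grip_point 0.8 [322.6 293.5] [ 0.5165 -0.2689  0.082 ]
[ 305  231   30   99 2630] [319.62509506 280.36007605]
236 307 333 [ 0.5497 -0.2741  0.084 ]
251 307 333 [ 0.5416 -0.2725  0.084 ]
266 306 333 [ 0.5334 -0.2705  0.084 ]
281 306 333 [ 0.5249 -0.2688  0.084 ]
296 306 333 [ 0.5162 -0.267   0.084 ]
311 306 333 [ 0.5074 -0.2652  0.084 ]
326 309 330 [ 0.4983 -0.2634  0.084 ]
```

Emit:
{"op": "move_arm", "data": {
  "increments": [
    [0, 0, 0.0015, 0],
    [0, 0, 0, 0],
    [0, 0, 0, 0],
    [0, 0, 0, 0],
    [0, 0, 0, 0]
  ],
  "grip": 0,
  "force": 25
}}

```text
time_s: 34.6
ee_pos: [0.5218, -0.2679, 0.0728]
eef_rot: [-3.141, 0.0, -0.2]
force: [0.8, 2.5, -0.7]
grip_width: 0.0154
grip_force: 25.0
```

Emit:
{"op": "move_arm", "data": {
  "increments": [
    [0.0003, 0, -0.005, 0],
    [0.001, 0, -0.005, 0],
    [0.0016, 0, -0.005, 0],
    [0.0024, 0, -0.005, 0],
    [0.003, 0, -0.0045, 0]
  ]
}}

```text
time_s: 35.22
ee_pos: [0.5297, -0.2695, 0.0974]
eef_rot: [-3.141, 0.002, -0.2]
force: [-2.3, 3.5, -10.3]
grip_width: 0.0153
grip_force: 25.0
```

Emit:
{"op": "move_arm", "data": {
  "increments": [
    [0.0031, 0, -0.0034, 0],
    [0.0033, 0, -0.0031, 0],
    [0.0037, 0, -0.0027, 0],
    [0.004, 0, -0.0022, 0],
    [0.0042, 0, -0.0018, 0],
    [0.0044, 0, -0.0013, 0],
    [0.0045, 0, -0.0007, 0],
    [0.0045, 0, -0.0003, 0],
    [0, 0, 0, 0]
  ]
}}

```text
time_s: 36.35
ee_pos: [0.5616, -0.2766, 0.1148]
eef_rot: [3.14, -0.002, -0.2]
force: [-4.4, 3.0, 4.0]
grip_width: 0.0137
grip_force: 24.7
```

Run:
```python
from h import *
o=telemetry.get_obs();print(o["ee_pos"],o["force"],o["moment"])
im,c=look("wrist","w13",["grip_point","fold_hinge"]); s,_=look("side","s13",["grip_point","fold_hinge"])
a=cv2.resize(im[150:390,220:420],None,fx=2,fy=2); b=cv2.resize(s[120:240,290:410],None,fx=4,fy=4,interpolation=cv2.INTER_CUBIC)
o=np.zeros((480,880,3),np.uint8); o[:,:400]=a; o[:,400:]=b[:, :480]; cv2.imwrite("pics/m2.png",o[:,:800])
```

```text
[ 0.56162766 -0.27656821  0.11478699] [-4.37585546  3.04573258  3.99662787] [ 0.66295506  1.11742978 -0.04944536]
fold_hinge 0.91 [319.4 261.4] [ 0.5616 -0.2763  0.082 ]
grip_point 0.6 [321.1 304.5] [ 0.5307 -0.2712  0.082 ]
fold_hinge 0.41 [336.2 166.2] [ 0.5643 -0.2859  0.082 ]
grip_point 0.42 [343.4 152. ] [ 0.5532 -0.3841  0.082 ]
```

View pics/m2.png

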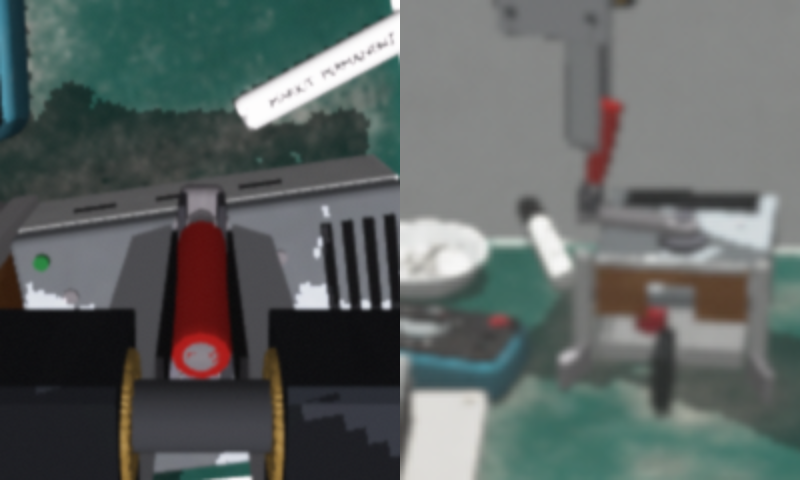

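The side crop shows the grip leaning about 15° toward the axis, and the pinch width of 13.7 mm means the sleeve slipped to the pads' inner edge. I'll regrip and finish the last degrees.

Emit:
{"op": "move_arm", "data": {
  "increments": [
    [0, 0, 0, 0],
    [0, 0, 0, 0],
    [-0.006, 0, 0, 0],
    [-0.005, 0, 0, 0],
    [0, 0, 0, 0]
  ],
  "grip": 0.3
}}

```text
time_s: 37.28
ee_pos: [0.55, -0.2739, 0.113]
eef_rot: [3.142, -0.0, -0.2]
force: [-0.7, -0.8, -0.4]
grip_width: 0.0282
grip_force: 0.0
```

Run:
```python
from h import *
im,c=look("wrist","w14",[]); 
import cv2
h=cv2.cvtColor(im,cv2.COLOR_BGR2HSV); m=cv2.inRange(h,(0,150,50),(8,255,255))|cv2.inRange(h,(172,150,50),(180,255,255))
n,l,s,ce=cv2.connectedComponentsWithStats(m); i=1+s[1:,4].argmax(); print(s[i],ce[i])
H=np.array([.5609,-.2757,.082]); d=np.array([.9808,-.195,0])
for a in (60,65,70,75,80,85,90,95):
    t=np.radians(a); f=lambda L:np.round(proj(c,H+L*(-d*np.cos(t)+np.array([0,0,1])*np.sin(t))),1)
    print(a,f(.010),f(.064))
for v in range(s[i][1]+3,s[i][1]+s[i][3],12):
    u=np.nonzero(l[v]==i)[0]; print(v,u.min(),u.max())
```

```text
curing_box 0.96 [248.8 294.3] [ 0.5047 -0.196   0.    ]
tray_home 0.64 [249.1 293.2] [ 0.5058 -0.1966  0.    ]
crank_axis 0.84 [319.6 328.8] [ 0.5021 -0.264   0.082 ]
fold_hinge 0.69 [322.  245.7] [ 0.561  -0.2776  0.082 ]
grip_point 0.78 [318.9 284.8] [ 0.5345 -0.2701  0.082 ]
tray 0.66 [323.7 283.4] [ 0.5015 -0.2676  0.    ]
tray_handle 0.54 [199.  312.2] [ 0.5073 -0.1574  0.026 ]
[ 305  243   32   77 1715] [320.83206997 279.61049563]
60 [319.1 257.8] [319.  335.6]
65 [319.1 256.8] [318.9 329.6]
70 [319.1 255.7] [318.8 322.5]
75 [319.1 254.6] [318.8 314.3]
80 [319.1 253.4] [318.7 305.2]
85 [319.1 252.1] [318.6 295.1]
90 [319.1 250.8] [318.5 284.4]
95 [319.1 249.5] [318.5 273. ]
246 313 328
258 310 332
270 308 333
282 307 334
294 307 335
306 306 336
318 315 326
```

Emit:
{"op": "move_arm", "data": {
  "increments": [
    [0, 0, 0, 0],
    [0, 0, 0, 0],
    [0, 0, 0, 0],
    [0, 0, 0, 0]
  ],
  "grip": 0,
  "force": 40
}}

```text
time_s: 38.42
ee_pos: [0.5503, -0.2739, 0.1128]
eef_rot: [3.142, 0.0, -0.2]
force: [0.8, -1.1, 0.3]
grip_width: 0.0153
grip_force: 40.0
```

Emit:
{"op": "move_arm", "data": {
  "increments": [
    [0.002, 0, 0, 0],
    [0.002, 0, 0, 0],
    [0.002, 0, 0, 0],
    [0.002, 0, 0, 0],
    [0.001, 0, 0, 0],
    [0, 0, 0, 0]
  ]
}}

```text
time_s: 39.17
ee_pos: [0.5579, -0.2755, 0.1131]
eef_rot: [-3.141, 0.003, -0.2]
force: [-12.1, 2.3, 8.4]
grip_width: 0.0154
grip_force: 40.0
```

Emit:
{"op": "move_arm", "data": {
  "increments": [
    [0.001, 0, 0, 0],
    [0.001, 0, 0, 0],
    [0, 0, 0, 0]
  ]
}}

```text
time_s: 39.55
ee_pos: [0.5598, -0.2759, 0.1131]
eef_rot: [-3.141, 0.004, -0.2]
force: [-12.4, 2.5, 7.9]
grip_width: 0.0156
grip_force: 40.0
```

Run:
```python
from h import *
o=telemetry.get_obs();print(o["ee_pos"],o["force"],o["moment"],o["grip_width"])
im,c=look("wrist","w15",["grip_point","fold_hinge"]); s,_=look("side","s15",["grip_point","fold_hinge"])
h=cv2.cvtColor(im,cv2.COLOR_BGR2HSV); m=cv2.inRange(h,(0,150,50),(8,255,255))|cv2.inRange(h,(172,150,50),(180,255,255))
n,l,s,ce=cv2.connectedComponentsWithStats(m); i=1+s[1:,4].argmax(); print(s[i],ce[i])
H=np.array([.5609,-.2757,.082]); d=np.array([.9808,-.195,0])
for a in (75,80,85,90,95):
    t=np.radians(a); f=lambda L:np.round(proj(c,H+L*(-d*np.cos(t)+np.array([0,0,1])*np.sin(t))),1)
    print(a,f(.010),f(.064))
sd=cv2.imread("pics/s15.png");cv2.imwrite("pics/s15c.png",cv2.resize(sd[120:220,310:390],None,fx=5,fy=5,interpolation=cv2.INTER_CUBIC))
```

```text
[ 0.55975333 -0.27588929  0.11310396] [-12.41662704   2.49957695   7.86271056] [ 0.55174378  2.79212139 -0.01673747] 0.015647275880016444
fold_hinge 0.96 [321.7 258.3] [ 0.562  -0.2777  0.082 ]
grip_point 0.56 [320.6 291.3] [ 0.539  -0.2723  0.082 ]
fold_hinge 0.53 [341.4 169.9] [ 0.549  -0.2637  0.082 ]
grip_point 0.5 [341.4 151.2] [ 0.5591 -0.3895  0.082 ]
[ 305  256   32   68 1474] [320.48982361 287.91180461]
75 [319.1 269.1] [318.7 332.4]
80 [319. 268.] [318.6 323.7]
85 [319.  266.7] [318.5 314.1]
90 [319.  265.5] [318.5 303.7]
95 [319.  264.1] [318.4 292.7]
```

View pics/s15c.png

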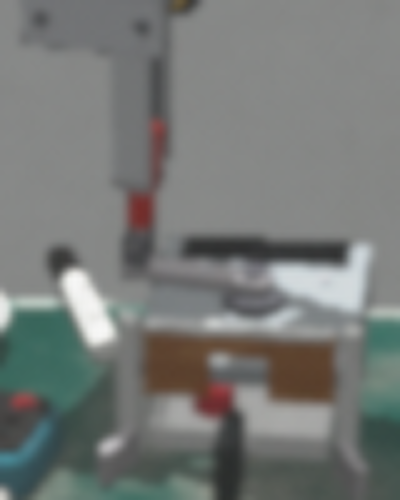

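Emit:
{"op": "move_arm", "data": {
  "increments": [
    [0.001, 0, 0, 0],
    [0.001, 0, 0, 0],
    [0.001, 0, 0, 0],
    [0, 0, 0, 0]
  ]
}}

```text
time_s: 40.35
ee_pos: [0.5627, -0.2765, 0.1131]
eef_rot: [-3.141, 0.004, -0.2]
force: [-12.4, 1.7, 8.2]
grip_width: 0.0158
grip_force: 40.0
```

Emit:
{"op": "move_arm", "data": {
  "increments": [
    [0.001, 0, 0, 0],
    [0.001, 0, 0, 0],
    [0, 0, 0, 0]
  ]
}}

```text
time_s: 40.72
ee_pos: [0.5647, -0.2769, 0.1129]
eef_rot: [-3.141, 0.004, -0.2]
force: [-12.9, 1.9, 7.3]
grip_width: 0.0154
grip_force: 40.0
```

Run:
```python
from h import *
im,c=look("wrist","w16",["grip_point","fold_hinge"])
h=cv2.cvtColor(im,cv2.COLOR_BGR2HSV); m=cv2.inRange(h,(0,150,50),(8,255,255))|cv2.inRange(h,(172,150,50),(180,255,255))
n,l,s,ce=cv2.connectedComponentsWithStats(m); i=1+s[1:,4].argmax(); print(s[i],ce[i])
H=np.array([.5609,-.2757,.082]); d=np.array([.9808,-.195,0])
for a in (80,85,90,95):
    t=np.radians(a); f=lambda L:np.round(proj(c,H+L*(-d*np.cos(t)+np.array([0,0,1])*np.sin(t))),1)
    print(a,f(.010),f(.064))
```

```text
fold_hinge 0.63 [324.4 266. ] [ 0.5613 -0.2794  0.082 ]
fold_hinge 0.63 [251.4 306.6] [ 0.5423 -0.2244  0.082 ]
grip_point 0.96 [322.8 292.4] [ 0.5429 -0.2746  0.082 ]
[ 305  262   32   64 1365] [320.56336996 292.02417582]
80 [319.1 275.5] [318.7 333.1]
85 [319.1 274.2] [318.6 323.7]
90 [319.1 273. ] [318.5 313.4]
95 [319.1 271.7] [318.5 302.5]
```

Emit:
{"op": "move_arm", "data": {
  "increments": [
    [0.001, 0, 0, 0],
    [0.001, 0, 0, 0],
    [0, 0, 0, 0]
  ]
}}

```text
time_s: 41.25
ee_pos: [0.5659, -0.2772, 0.1128]
eef_rot: [-3.141, 0.006, -0.2]
force: [-17.4, 3.0, 10.0]
grip_width: 0.0156
grip_force: 40.0
```

Emit:
{"op": "move_arm", "data": {
  "increments": [
    [0.001, 0, 0, 0],
    [0.001, 0, 0, 0],
    [0, 0, 0, 0]
  ]
}}

```text
time_s: 41.62
ee_pos: [0.5669, -0.2773, 0.1126]
eef_rot: [-3.141, 0.008, -0.2]
force: [-25.2, 4.9, 12.2]
grip_width: 0.0155
grip_force: 40.0
```

Run:
```python
from h import *
im,c=look("wrist","w17",[])
h=cv2.cvtColor(im,cv2.COLOR_BGR2HSV); m=cv2.inRange(h,(0,150,50),(8,255,255))|cv2.inRange(h,(172,150,50),(180,255,255))
n,l,s,ce=cv2.connectedComponentsWithStats(m); i=1+s[1:,4].argmax(); print(s[i],ce[i])
H=np.array([.5609,-.2757,.082]); d=np.array([.9808,-.195,0])
for a in (80,85,90,95):
    t=np.radians(a); f=lambda L:np.round(proj(c,H+L*(-d*np.cos(t)+np.array([0,0,1])*np.sin(t))),1)
    print(a,f(.010),f(.064))
cv2.imwrite("pics/w17c.png",cv2.resize(im[200:380,220:420],None,fx=3,fy=3,interpolation=cv2.INTER_CUBIC))
```

```text
curing_box 0.55 [249.3 310.5] [ 0.504  -0.1953  0.    ]
crank_axis 0.58 [323.3 347.6] [ 0.5034 -0.267   0.082 ]
fold_hinge 0.97 [324.1 270.8] [ 0.5602 -0.2789  0.082 ]
grip_point 0.75 [321.1 296.1] [ 0.5427 -0.2734  0.082 ]
[ 305  265   32   63 1579] [320.52944902 298.09499683]
80 [319.  278.8] [318.6 337.8]
85 [319.  277.6] [318.5 328.5]
90 [319.  276.4] [318.4 318.3]
95 [319. 275.] [318.3 307.5]
```

View pics/w17c.png

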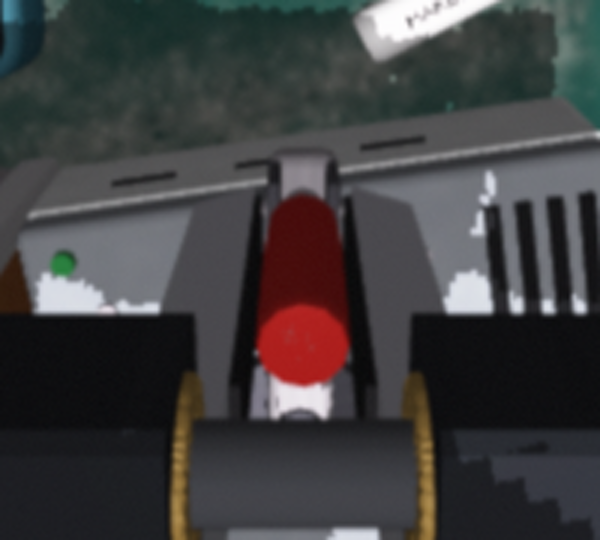

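The wrist crop shows the sleeve end at (303,345) right above the hinge, and the force rose steeply (12→25 N), so the grip is upright on its stop. I'll recentre the pads on the sleeve before winding.

Emit:
{"op": "move_arm", "data": {
  "increments": [
    [-0.001, 0, 0, 0],
    [0, 0, 0, 0],
    [0, 0, 0, 0],
    [-0.003, 0, 0, 0],
    [-0.002, 0, 0, 0],
    [0, 0, 0, 0]
  ],
  "grip": 0.27
}}

```text
time_s: 43.02
ee_pos: [0.5639, -0.2766, 0.1129]
eef_rot: [-3.142, -0.0, -0.2]
force: [-0.2, 0.3, -0.3]
grip_width: 0.0257
grip_force: 0.0
```

Emit:
{"op": "move_arm", "data": {
  "increments": [
    [0, 0, 0, 0],
    [0, 0, 0, 0],
    [0, 0, 0, 0],
    [0, 0, 0, 0]
  ],
  "grip": 0,
  "force": 40
}}

```text
time_s: 43.52
ee_pos: [0.564, -0.2767, 0.1129]
eef_rot: [3.141, -0.0, -0.2]
force: [0.8, -0.7, 1.0]
grip_width: 0.0153
grip_force: 40.0
```

Run:
```python
from h import *
o=telemetry.get_obs();d=o["ee_pos"][:2]-[.5001,-.2636];print(np.linalg.norm(d),np.degrees(np.arctan2(d[1],d[0])),np.degrees(o["eef_rot"][2]),o["ee_pos"])
im,c=look("wrist","w18",["fold_hinge"])
h=cv2.cvtColor(im,cv2.COLOR_BGR2HSV); m=cv2.inRange(h,(0,150,50),(8,255,255))|cv2.inRange(h,(172,150,50),(180,255,255))
n,l,s,ce=cv2.connectedComponentsWithStats(m); i=1+s[1:,4].argmax(); print(s[i],ce[i])
e=at_z(c,(s[i][0]+s[i][2]/2,s[i][1]+s[i][3]-12),.146);print("end centre",e)
```

```text
0.06527096100552271 -11.575940289806404 -11.455073433059194 [ 0.56404332 -0.2766977   0.11287404]
fold_hinge 0.61 [325.3 267. ] [ 0.56   -0.2797  0.082 ]
[ 305  261   32   62 1490] [320.51879195 292.63422819]
end centre [ 0.56117912 -0.27691187  0.146     ]
```

Emit:
{"op": "move_arm", "data": {
  "increments": [
    [-0.0008, 0.0097, 0, 0],
    [-0.0023, 0.0095, 0, 0],
    [-0.0037, 0.009, 0, 0],
    [-0.0051, 0.0083, 0, 0],
    [-0.0063, 0.0074, 0, 0],
    [-0.0074, 0.0063, 0, 0],
    [-0.0083, 0.0051, 0, 0],
    [-0.009, 0.0037, 0, 0],
    [-0.0095, 0.0023, 0, 0],
    [-0.0097, 0.0008, 0, 0]
  ]
}}

```text
time_s: 44.88
ee_pos: [0.4905, -0.3249, 0.1128]
eef_rot: [-3.141, -0.001, -0.2]
force: [3.6, 7.7, 2.1]
grip_width: 0.0148
grip_force: 40.0
```

```bash
cat >> h.py <<'E'
def crank():
    o=telemetry.get_obs();d=o["ee_pos"][:2]-np.array([.5001,-.2636])-.003*np.array([np.cos(o["eef_rot"][2]),np.sin(o["eef_rot"][2])])
    print("r",np.linalg.norm(d),"phi",np.degrees(np.arctan2(d[1],d[0])),"F",np.round(o["force"],1),"w",o["grip_width"],"q",np.round(o["qpos"],2))
E
python3 - <<'E'
from h import *
crank(); im,c=look("top","t4",["grip_point","fold_hinge"])
a=cv2.resize(im[230:340,400:540],None,fx=3,fy=3,interpolation=cv2.INTER_CUBIC)
w,c=look("wrist","w19",["fold_hinge"])
b=cv2.resize(w[150:380,220:420],None,fx=1.43,fy=1.43)[:330]
o=np.zeros((330,800,3),np.uint8);o[:,:a.shape[1]]=a;o[:b.shape[0],a.shape[1]:a.shape[1]+b.shape[1]]=b;cv2.imwrite("pics/m3.png",o)
E
```

```text
r 0.061937859670581664 phi -101.66861905864802 F [3.6 7.7 2.1] w 0.014828720725134577 q [-0.65  0.47  1.51  0.    1.16  1.12]
grip_point 0.37 [440.3 290.5] [ 0.492  -0.1745  0.082 ]
fold_hinge 0.57 [322.2 268.6] [ 0.4855 -0.3254  0.082 ]
```

View pics/m3.png

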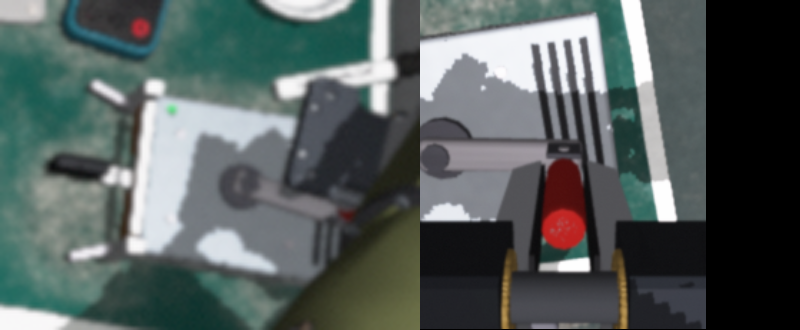

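The crank has turned a quarter with the grip still upright in the pads. I've now viewed 15 pictures, one over the limit of 14, so from here I'll check by numbers only.

Emit:
{"op": "move_arm", "data": {
  "increments": [
    [-0.0097, -0.0008, 0, 0],
    [-0.0095, -0.0023, 0, 0],
    [-0.009, -0.0037, 0, 0],
    [-0.0083, -0.0051, 0, 0],
    [-0.0074, -0.0063, 0, 0],
    [-0.0063, -0.0074, 0, 0],
    [-0.0051, -0.0083, 0, 0],
    [-0.0037, -0.009, 0, 0],
    [-0.0023, -0.0095, 0, 0],
    [-0.0008, -0.0097, 0, 0]
  ]
}}

```text
time_s: 46.38
ee_pos: [0.4422, -0.2517, 0.1129]
eef_rot: [3.141, -0.0, -0.2]
force: [4.1, -3.2, -3.2]
grip_width: 0.0153
grip_force: 40.0
```

```bash
cat >> h.py <<'E'
def redcheck(fn):
    im,c=look("wrist",fn,["fold_hinge"]); h=cv2.cvtColor(im,cv2.COLOR_BGR2HSV); m=cv2.inRange(h,(0,150,50),(8,255,255))|cv2.inRange(h,(172,150,50),(180,255,255))
    n,l,s,ce=cv2.connectedComponentsWithStats(m); i=1+s[1:,4].argmax(); print("red",s[i],np.round(ce[i],1))
E
python3 -c "
from h import *
crank(); redcheck('w20')"
```

```text
r 0.062107918081099917 phi 168.41982504099735 F [ 4.1 -3.2 -3.2] w 0.01534453119868245 q [-0.59  0.31  1.74 -0.    1.09  1.18]
fold_hinge 0.96 [322.1 265.9] [ 0.4396 -0.2519  0.082 ]
red [ 305  261   32   62 1305] [320.7 289.6]
```

Emit:
{"op": "move_arm", "data": {
  "increments": [
    [0.0008, -0.0097, 0, 0],
    [0.0023, -0.0095, 0, 0],
    [0.0037, -0.009, 0, 0],
    [0.0051, -0.0083, 0, 0],
    [0.0063, -0.0074, 0, 0],
    [0.0074, -0.0063, 0, 0],
    [0.0083, -0.0051, 0, 0],
    [0.009, -0.0037, 0, 0],
    [0.0095, -0.0023, 0, 0],
    [0.0097, -0.0008, 0, 0],
    [0.0097, 0.0008, 0, 0],
    [0.0095, 0.0023, 0, 0],
    [0.009, 0.0037, 0, 0],
    [0.0083, 0.0051, 0, 0],
    [0.0074, 0.0063, 0, 0],
    [0.0063, 0.0074, 0, 0],
    [0.0051, 0.0083, 0, 0],
    [0.0037, 0.009, 0, 0],
    [0.0023, 0.0095, 0, 0],
    [0.0008, 0.0097, 0, 0]
  ]
}}

```text
time_s: 48.98
ee_pos: [0.5638, -0.2775, 0.1128]
eef_rot: [3.141, 0.0, -0.2]
force: [1.0, 2.1, 2.2]
grip_width: 0.0149
grip_force: 40.0
```

```bash
python3 -c "
from h import *
crank(); redcheck('w21')"
```

```text
r 0.062193773464396696 phi -12.312586482578588 F [1.  2.1 2.2] w 0.014908439920432896 q [-0.52  0.56  1.38 -0.    1.21  1.26]
fold_hinge 0.97 [323. 266.] [ 0.5604 -0.2801  0.082 ]
red [ 305  261   32   62 1302] [320.4 290.1]
```

Emit:
{"op": "move_arm", "data": {
  "increments": [
    [-0.0008, 0.0097, 0, 0],
    [-0.0023, 0.0095, 0, 0],
    [-0.0037, 0.009, 0, 0],
    [-0.0051, 0.0083, 0, 0],
    [-0.0063, 0.0074, 0, 0],
    [-0.0074, 0.0063, 0, 0],
    [-0.0083, 0.0051, 0, 0],
    [-0.009, 0.0037, 0, 0],
    [-0.0095, 0.0023, 0, 0],
    [-0.0097, 0.0008, 0, 0],
    [-0.0097, -0.0008, 0, 0],
    [-0.0095, -0.0023, 0, 0],
    [-0.009, -0.0037, 0, 0],
    [-0.0083, -0.0051, 0, 0],
    [-0.0074, -0.0063, 0, 0],
    [-0.0063, -0.0074, 0, 0],
    [-0.0051, -0.0083, 0, 0]
  ]
}}

```text
time_s: 51.2
ee_pos: [0.4434, -0.2812, 0.1129]
eef_rot: [3.141, -0.002, -0.2]
force: [7.5, 0.4, -1.8]
grip_width: 0.015
grip_force: 40.0
```

```bash
python3 -c "
from h import *
crank()"
```

```text
r 0.061998652856346224 phi -164.0886011651074 F [ 7.5  0.4 -1.8] w 0.014990808983047697 q [-0.63  0.34  1.7  -0.    1.1   1.14]
```

Emit:
{"op": "move_arm", "data": {
  "increments": [
    [-0.002, -0.0044, 0, 0],
    [-0.0017, -0.0045, 0, 0],
    [-0.0013, -0.0047, 0, 0],
    [0, 0, 0, 0]
  ]
}}

```text
time_s: 51.7
ee_pos: [0.4411, -0.2666, 0.1129]
eef_rot: [3.141, -0.001, -0.2]
force: [4.5, 1.2, -1.8]
grip_width: 0.0152
grip_force: 40.0
```

```bash
python3 -c "
from h import *
crank(); redcheck('w22')"
```

```text
r 0.0619556360074981 phi -177.73607820435453 F [ 4.5  1.2 -1.8] w 0.015247549465781994 q [-0.61  0.32  1.72  0.    1.1   1.16]
fold_hinge 0.93 [319.1 265.2] [ 0.4391 -0.2658  0.082 ]
red [ 305  261   32   63 1568] [320.4 292.9]
```

Emit:
{"op": "move_arm", "data": {
  "increments": [
    [-0.0004, -0.002, 0, 0],
    [-0.0004, -0.002, 0, 0],
    [0, 0, 0, 0]
  ]
}}

```text
time_s: 52.18
ee_pos: [0.4411, -0.2625, 0.1129]
eef_rot: [3.142, 0.0, -0.2]
force: [1.9, -1.0, -1.3]
grip_width: 0.0153
grip_force: 40.0
```

Emit:
{"op": "move_arm", "data": {
  "increments": [
    [-0.0002, -0.0015, 0, 0],
    [-0.0002, -0.0015, 0, 0],
    [0, 0, 0, 0]
  ]
}}

```text
time_s: 52.55
ee_pos: [0.4413, -0.2602, 0.1129]
eef_rot: [3.14, -0.0, -0.2]
force: [2.0, -7.9, -2.6]
grip_width: 0.0154
grip_force: 40.0
```

Emit:
{"op": "move_arm", "data": {
  "increments": [
    [-0.0001, -0.001, 0, 0],
    [-0.0001, -0.001, 0, 0],
    [0, 0, 0, 0]
  ]
}}

```text
time_s: 52.92
ee_pos: [0.4413, -0.2596, 0.113]
eef_rot: [3.137, -0.001, -0.2]
force: [1.2, -19.0, -5.5]
grip_width: 0.0156
grip_force: 40.0
```

```bash
python3 -c "
from h import *
crank(); redcheck('w23')"
```

```text
r 0.061894283664385444 phi 175.78412277676057 F [  1.2 -19.   -5.5] w 0.015632141461320657 q [-0.6   0.31  1.73 -0.    1.09  1.17]
fold_hinge 0.57 [323.3 265. ] [ 0.4389 -0.2617  0.082 ]
red [ 308  261   30   63 1289] [322.1 290. ]
```

Emit:
{"op": "move_arm", "data": {
  "increments": [
    [0, 0.001, 0, 0],
    [0, 0, 0, 0],
    [0, 0, 0, 0],
    [0, 0, 0, -0.072],
    [0, 0, 0, -0.073],
    [0, 0, 0, 0]
  ],
  "grip": 0.32
}}

```text
time_s: 53.78
ee_pos: [0.4413, -0.2583, 0.1128]
eef_rot: [-3.141, 0.0, -0.055]
force: [1.0, 0.9, -0.3]
grip_width: 0.0301
grip_force: 0.0
```

Run:
```python
from h import *
crank(); redcheck('w24'); go(.4384,-.2602,.1135,np.radians(-3.16))
c=cam("wrist");im=cv2.imread("pics/w24.png");h=cv2.cvtColor(im,cv2.COLOR_BGR2HSV); m=cv2.inRange(h,(0,150,50),(8,255,255))|cv2.inRange(h,(172,150,50),(180,255,255))
n,l,s,ce=cv2.connectedComponentsWithStats(m); i=1+s[1:,4].argmax()
print("end",at_z(c,(s[i][0]+s[i][2]/2,s[i][1]+s[i][3]-12),.146))
s,_=look("side","s24",[]); 
import numpy as np
cs=cam("side")
# amber shutter rows in side view: report orange pixels range near mouth
h=cv2.cvtColor(s,cv2.COLOR_BGR2HSV)
for nm in("s24","side0"):
    hh=cv2.cvtColor(cv2.imread(f"pics/{nm}.png"),cv2.COLOR_BGR2HSV)[150:240,320:400]; mm=cv2.inRange(hh,(8,90,60),(28,255,255)); v,u=np.nonzero(mm); print(nm,len(v),v.min()+150 if len(v) else 0,v.max()+150 if len(v) else 0,np.bincount(v).tolist())
d=np.array([.0552,.9985]);
```

```text
r 0.06201534794210368 phi 174.9250764226695 F [ 1.   0.9 -0.3] w 0.03013647816335288 q [-0.6   0.31  1.73  0.    1.1   1.02]
fold_hinge 0.89 [325.2 263.9] [ 0.4399 -0.262   0.082 ]
red [ 310  261   30   62 1419] [324.  291.5]
go: shift [-0.0028  0.002  -0.0007] then turn -0.0013 q6 1.03
end [ 0.43838102 -0.26105793  0.146     ]
curing_box 0.85 [358.3 207.5] [ 0.5015 -0.2181  0.    ]
crank_axis 0.77 [358.7 172.4] [ 0.5043 -0.2521  0.082 ]
fold_hinge 0.62 [358.8 210.4] [ 0.4939 -0.0525  0.082 ]
fold_hinge 0.37 [387.8 171.3] [ 0.4315 -0.2651  0.082 ]
grip_point 0.56 [213.1 381.7] [0.6661 0.4505 0.082 ]
grip_point 0.46 [384.6 154.5] [ 0.4403 -0.3754  0.082 ]
tray 0.5 [359.2 197.1] [ 0.5021 -0.2763  0.    ]
tray_handle 0.6 [352.3 208.1] [ 0.514  -0.1654  0.026 ]
gauge 0.8 [260.8 337.7] [0.6456 0.2742 0.    ]
bottle 0.56 [213.8 380.8] [0.6982 0.3773 0.    ]
s24 250 201 212 [0, 0, 0, 0, 0, 0, 0, 0, 0, 0, 0, 0, 0, 0, 0, 0, 0, 0, 0, 0, 0, 0, 0, 0, 0, 0, 0, 0, 0, 0, 0, 0, 0, 0, 0, 0, 0, 0, 0, 0, 0, 0, 0, 0, 0, 0, 0, 0, 0, 0, 0, 14, 27, 26, 23, 23, 23, 23, 23, 23, 23, 12, 10]
side0 235 188 199 [0, 0, 0, 0, 0, 0, 0, 0, 0, 0, 0, 0, 0, 0, 0, 0, 0, 0, 0, 0, 0, 0, 0, 0, 0, 0, 0, 0, 0, 0, 0, 0, 0, 0, 0, 0, 0, 0, 12, 28, 21, 21, 21, 22, 22, 22, 22, 23, 11, 10]
```

Emit:
{"op": "move_arm", "data": {
  "increments": [
    [-0.0025, 0.002, -0.0007, 0],
    [0, 0, 0, 0],
    [0, 0, 0, 0]
  ]
}}

```text
time_s: 54.9
ee_pos: [0.4387, -0.2604, 0.1136]
eef_rot: [3.142, -0.0, -0.055]
force: [0.1, -0.7, 0.8]
grip_width: 0.0301
grip_force: 0.0
```

Emit:
{"op": "move_arm", "data": {
  "increments": [
    [0, 0, 0, 0],
    [0, 0, 0, 0],
    [0, 0, 0, 0],
    [0, 0, 0, 0]
  ],
  "grip": 0,
  "force": 45
}}

```text
time_s: 55.4
ee_pos: [0.4388, -0.2603, 0.1136]
eef_rot: [-3.142, -0.0, -0.055]
force: [0.1, -0.0, 0.0]
grip_width: 0.0152
grip_force: 45.0
```

Emit:
{"op": "move_arm", "data": {
  "increments": [
    [0.0049, 0, 0.0003, 0],
    [0.0048, 0, 0.0009, 0],
    [0.0046, 0, 0.0015, 0],
    [0.0045, 0, 0.002, 0],
    [0.0042, 0, 0.0026, 0],
    [0.0038, 0, 0.003, 0],
    [0.0034, 0, 0.0035, 0],
    [0.003, 0, 0.0039, 0],
    [0.0025, 0, 0.0042, 0],
    [0.0019, 0, 0.0045, 0],
    [0, 0, 0, 0]
  ]
}}

```text
time_s: 56.78
ee_pos: [0.4813, -0.2635, 0.0913]
eef_rot: [3.137, -0.013, -0.054]
force: [19.5, 3.9, 20.8]
grip_width: 0.0145
grip_force: 45.1
```

Run:
```python
from h import *
redcheck('w25'); c=cam("wrist")
H=np.array([.4382,-.2605,.082]); d=np.array([.9985,-.055,0])
for a in (0,10,20,30,40,50):
    t=np.radians(a); print(a,[np.round(proj(c,H+L*(d*np.cos(t)+np.array([0,0,1])*np.sin(t))),1).tolist() for L in(.01,.064)])
```

```text
fold_hinge 0.77 [323.7 337.2] [ 0.439  -0.2639  0.082 ]
red [ 304  285   32   55 1468] [319.8 312.1]
0 [[318.4, 324.2], [318.3, 240.2]]
10 [[318.4, 325.8], [318.3, 246.9]]
20 [[318.4, 327.9], [318.2, 257.7]]
30 [[318.4, 330.3], [318.2, 272.9]]
40 [[318.4, 333.0], [318.1, 292.2]]
50 [[318.4, 335.9], [318.1, 315.1]]
```

Emit:
{"op": "move_arm", "data": {
  "increments": [
    [0, 0, 0, 0],
    [0, 0, 0, 0],
    [0, 0, 0, 0],
    [0, 0, -0.03, 0],
    [0, 0, -0.03, 0],
    [0, 0, 0, 0],
    [0, 0, 0, 0]
  ],
  "grip": 0.32
}}

```text
time_s: 57.75
ee_pos: [0.4758, -0.2623, 0.1461]
eef_rot: [-3.141, 0.001, -0.055]
force: [-0.2, 0.5, -0.2]
grip_width: 0.0302
grip_force: 0.0
```

Emit:
{"op": "move_arm", "data": {
  "increments": [
    [0, 0, 0, 0],
    [0, 0, 0, 0],
    [0, 0, 0, 0],
    [0, 0, 0, 0]
  ],
  "grip": 0,
  "force": 20
}}

```text
time_s: 58.25
ee_pos: [0.4763, -0.2624, 0.147]
eef_rot: [-3.142, 0.0, -0.055]
force: [-0.2, 0.9, -0.6]
grip_width: 0.0003
grip_force: 0.0
```

Run:
```python
from h import *
redcheck('w26'); c=cam("wrist")
H=np.array([.4382,-.2605,.082]); d=np.array([.9985,-.055,0])
for a in (0,10,20,30,40,50,60):
    t=np.radians(a); print(a,[np.round(proj(c,H+L*(d*np.cos(t)+np.array([0,0,1])*np.sin(t))),1).tolist() for L in(.01,.064)])
go(.480,-.2628,.13,np.radians(-3.16))
```

```text
fold_hinge 0.53 [323.  266.2] [ 0.4611 -0.2641  0.082 ]
red [309 244  23  52 430] [320.3 258.1]
0 [[319.9, 282.0], [319.9, 214.1]]
10 [[319.9, 283.0], [319.9, 218.3]]
20 [[319.9, 284.4], [319.8, 225.6]]
30 [[319.9, 286.1], [319.8, 235.9]]
40 [[319.9, 288.1], [319.8, 249.3]]
50 [[319.9, 290.2], [319.7, 265.2]]
60 [[319.9, 292.5], [319.7, 283.0]]
go: shift [0.0037 0.0002 0.0171] then turn 0.0002 q6 1.05
```

Emit:
{"op": "move_arm", "data": {
  "increments": [
    [0.0027, 0, 0.01, 0],
    [0, 0, 0.008, 0],
    [0.0005, 0, 0.005, 0],
    [0.0005, 0, 0.005, 0],
    [0.0005, 0, 0.005, 0],
    [0.0005, 0, 0.005, 0],
    [0, 0, 0, 0]
  ]
}}

```text
time_s: 59.22
ee_pos: [0.4808, -0.2625, 0.1085]
eef_rot: [-3.141, 0.001, -0.055]
force: [0.9, -0.4, 1.2]
grip_width: 0.0006
grip_force: 0.5
```

Emit:
{"op": "move_arm", "data": {
  "increments": [
    [0, 0, 0.004, 0],
    [0, 0, 0.004, 0],
    [0, 0, 0.004, 0],
    [0, 0, 0.002, 0],
    [0, 0, 0, 0]
  ]
}}

```text
time_s: 59.85
ee_pos: [0.4808, -0.2626, 0.0949]
eef_rot: [-3.141, 0.001, -0.055]
force: [1.6, -0.3, 1.9]
grip_width: 0.0007
grip_force: 0.9
```

Emit:
{"op": "move_arm", "data": {
  "increments": [
    [0, 0, 0.002, 0],
    [0, 0, 0.0015, 0],
    [0, 0, 0, 0]
  ]
}}

```text
time_s: 60.22
ee_pos: [0.481, -0.2626, 0.0916]
eef_rot: [-3.142, 0.0, -0.055]
force: [2.1, 0.6, 3.4]
grip_width: 0.0008
grip_force: 1.5
```

Emit:
{"op": "move_arm", "data": {
  "increments": [
    [0, 0, 0.001, 0],
    [0, 0, 0.001, 0],
    [0, 0, 0, 0]
  ]
}}

```text
time_s: 60.6
ee_pos: [0.4812, -0.2628, 0.0899]
eef_rot: [3.141, -0.001, -0.055]
force: [3.4, -0.2, 6.6]
grip_width: 0.0005
grip_force: 2.9
```

```bash
cat > rc.py <<'E'
from h import *
import sys
redcheck(sys.argv[1]); c=cam("wrist")
H=np.array([.4382,-.2605,.082]); d=np.array([.9985,-.055,0])
for a in (0,5,10,15,20,30):
    t=np.radians(a); print(a,[np.round(proj(c,H+L*(d*np.cos(t)+np.array([0,0,1])*np.sin(t))),1).tolist() for L in(.01,.064)])
E
python3 rc.py w27
```

```text
fold_hinge 0.96 [321.8 337. ] [ 0.4396 -0.2619  0.082 ]
red [307 238  26  91 774] [319.8 258.2]
0 [[319.6, 324.7], [319.5, 240.6]]
5 [[319.6, 325.5], [319.4, 243.6]]
10 [[319.5, 326.4], [319.4, 247.6]]
15 [[319.5, 327.4], [319.4, 252.7]]
20 [[319.5, 328.4], [319.3, 258.8]]
30 [[319.5, 330.9], [319.3, 274.3]]
```

Emit:
{"op": "move_arm", "data": {
  "increments": [
    [0, 0, 0.001, 0],
    [0, 0, 0.001, 0],
    [0, 0, 0, 0]
  ]
}}

```text
time_s: 61.08
ee_pos: [0.4814, -0.2632, 0.0891]
eef_rot: [3.14, -0.002, -0.055]
force: [-0.4, 0.1, 16.5]
grip_width: 0.0002
grip_force: 8.5
```

Emit:
{"op": "move_arm", "data": {
  "increments": [
    [0, 0, 0.001, 0],
    [0, 0, 0.001, 0],
    [0, 0, 0, 0]
  ]
}}

```text
time_s: 61.45
ee_pos: [0.4816, -0.2637, 0.0883]
eef_rot: [3.139, -0.003, -0.055]
force: [-5.3, -0.1, 29.1]
grip_width: 0.0001
grip_force: 14.1
```

Emit:
{"op": "move_arm", "data": {
  "increments": [
    [0, 0, -0.02, 0],
    [0, 0, -0.05, 0],
    [0, 0, -0.05, 0],
    [0, 0, -0.03, 0],
    [0, 0, 0, 0],
    [0, 0, 0, 0]
  ]
}}

```text
time_s: 62.2
ee_pos: [0.4804, -0.2624, 0.2339]
eef_rot: [-3.14, 0.003, -0.055]
force: [0.1, -0.1, -0.8]
grip_width: 0.0007
grip_force: 0.0
```

```bash
python3 rc.py w28
python3 - <<'E'
from h import *
c=cam("wrist"); im=cv2.imread("pics/w28.png");h=cv2.cvtColor(im,cv2.COLOR_BGR2HSV); m=cv2.inRange(h,(0,150,60),(8,255,255))|cv2.inRange(h,(172,150,60),(180,255,255))
n,l,s,ce=cv2.connectedComponentsWithStats(m); i=1+s[1:,4].argmax()
r=cv2.minAreaRect(np.argwhere(l==i)[:,::-1].astype(np.float32)); b=cv2.boxPoints(r); W=np.array([at_z(c,p,.083)[:2] for p in b])
e=[(W[k]+W[(k+1)%4])/2 for k in range(4)]; A,B=(e[0],e[2]) if np.linalg.norm(e[0]-e[2])>np.linalg.norm(e[1]-e[3]) else (e[1],e[3])
if A[0]>B[0]:A,B=B,A
print("outer",A,"inner",B,np.linalg.norm(A-B),"phi",np.degrees(np.arctan2(*(A-B)[::-1])),"phi from axis",np.degrees(np.arctan2(*(A-[.5001,-.2636])[::-1])))
for n in("top","side"):
    look(n,n+"9",["tray_handle","tray","gauge","bottle","knob_red_center","knob_green_center","knob_grey_center"])
    print("--")
cs=cam("side")
for z in(.078,.042): print("shutter top",proj(cs,(.505,-.193,z)))
E
```

```text
fold_hinge 0.58 [325.3 264.9] [ 0.4353 -0.2653  0.082 ]
red [313 201  16  54 770] [321. 227.]
0 [[320.6, 253.4], [320.5, 201.7]]
5 [[320.6, 253.7], [320.5, 202.8]]
10 [[320.6, 254.0], [320.5, 204.5]]
15 [[320.6, 254.5], [320.5, 206.6]]
20 [[320.6, 255.0], [320.5, 209.4]]
30 [[320.5, 256.1], [320.5, 216.4]]
outer [ 0.44785687 -0.26097341] inner [ 0.50298335 -0.26402258] 0.055210750994687426 phi 176.83406444830175 phi from axis 177.12180311249546
tray_handle 0.54 [424.1 283.4] [ 0.5113 -0.1508  0.026 ]
bottle 0.61 [201.1 179.2] [0.6943 0.3703 0.    ]
bottle 0.42 [482.3 294. ] [ 0.5072 -0.2831  0.    ]
--
tray 0.68 [357.9 194.2] [ 0.5064 -0.293   0.    ]
tray_handle 0.59 [356.6 208.4] [ 0.5035 -0.1648  0.026 ]
tray_handle 0.16 [360.6 197.4] [ 0.4967 -0.2241  0.026 ]
gauge 0.6 [260.3 337.9] [0.6463 0.2747 0.    ]
gauge 0.48 [357.  209.4] [ 0.5043 -0.2077  0.    ]
bottle 0.74 [216.6 379.6] [0.6945 0.3744 0.    ]
--
shutter top [357.13295307 183.97351649]
shutter top [356.78354172 197.22507567]
```

```bash
python3 -c "
from station import hand_in
print(hand_in())"
```

```text
the job is handed in; nothing more can be done
None
```

The job is handed in, with no verdict returned: three knobs in the tray, the tray home, the grip unfolded upright, the crank wound to its stop with the shutter down, and the grip folded flat. The gauge block and bottle were not touched. I viewed 15 pictures, one over the limit of 14.

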